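Change over the slide carriers in the UV curing unit

TASK

The slide carrier standing in the slot of the UV curing unit is finished: lift it out and hang it by its loop handle on the hook of the drying stand. Then take the waiting carrier from the slide stand, lower it through the now empty guard slot and push it down against the spring ejector until its shoulder bar is down on the guard; finish with the gripper still holding it there, since the ejector lifts it if it is let go. Leave the dropper bottle, timer and slide box where they are.

Things in the scene. Friction and masses are not known exactly. Their poses are not given: they have to be found in the camera images.
- uv_unit: White box-shaped UV curing unit, fixed, 130 (x) x 150 (y) mm, housing 90 mm high; low lamp hood at its back (+x side, up to 108 mm high, from 26 mm behind the slot). In the middle of its top is a raised aluminium guard with one slot. Origin: centre of the underside, below the slot; z up, -x is the front with window and switch.
- guard_slot (a point): Centre of the guard slot at the guard's top face, 104 mm above the worktop; axes of the unit. The slot is 11 mm wide along x and 36 mm long along y (2 mm more than a carrier each way); this narrow part lies 4 to 18 mm below this point; above it the edges flare at 45 degrees to 19 x 44 mm, below it the well is wider.
- ejector (a joint): Sprung ejector plate in the well, m: 0 = up, grows as it is pushed down. Its flat top is 56 mm below guard_slot at 0. A carrier's underside rests on it; at 0.018 the carrier's shoulder bar meets the guard. About 1.7 N starts it moving, 3.9 N holds it at 0.018; it springs back when let go.
- drying_stand: Fixed grey stand with a 100 x 110 mm base, a 10 mm steel post 166 mm high at x = +50 mm and one hook made of 6 mm round steel wire that points to -x. Origin: on the worktop below the hook seat; z up.
- hook_seat (a point): Lowest place on the upper side of the hook wire, 150 mm above the worktop; axes of the stand. Toward +x the wire runs back to the post (clamp face 41 mm away, wire top 3 mm higher there); toward -x it rises to a round tip ending 28 mm in front of the seat, top 10 mm above the seat.
- slide_stand: Blue slide stand with four fins and three slots between them, 62 x 82 x 41 mm, fixed. Origin: centre of the underside. The slots run along its x; the waiting carrier stands in the middle slot with its underside 22 mm above the worktop.
- carrier_done: Finished carrier, about 70 g, in the unit's slot at first. Origin: centre of underside; z up, x thickness, y width; both faces alike. Frame with glass slide 9 (x) x 34 (y) mm up to z=74; shoulder bar 14 x 48, z=74-82; loop window 34 wide from z=82 to an arched crossbar (underside z=110 in the middle, 105 at the sides); grey grip plate 10 thick (x) x 44 wide (y), z=112-142.
- carrier_done_eye (a point): Underside of the crossbar in the middle of the finished carrier's loop (z = 110 mm of the carrier): the point that rests on the hook.
- carrier_next: Waiting slide carrier, same shape and size as carrier_done and with the same axes; at the start it stands in the middle slot of the slide stand.
- carrier_next_eye (a point): Underside of the crossbar in the middle of the waiting carrier's loop, z = 110 mm of the carrier.
- dropper_bottle: Small white dropper bottle, 28 x 28 x 74 mm, bystander, origin at the centre of its underside.
- timer: White and green bench timer, 54 x 58 x 71 mm, bystander, origin at the centre of its underside.
- slide_box: Red flat slide box, 72 x 92 x 30 mm, bystander, origin at the centre of its underside.

How it is judged:
By the outcome, as a careful person would: the job done as asked, in the order asked, and still so for the second after the job is handed in, while the arm keeps its last pose, push and grip.
It also fails if it takes over 72 s, if anything falls off the work surface, if the arm or the gripper's body presses on something with over 40 N, if the wrist force passes 120 N, or if a joint passes its speed limit or range.

ROBOT

A 6-joint arm with a two-finger parallel gripper is mounted at the origin on a cart in front of the work surface, level with it; the furniture and walls round the work are solid. World frame = base frame: x ahead of the robot, y to its left, z up, the work surface at z = 0. Lengths are in m, angles in degrees, forces in N, time in s.
With the tool pointing down it reaches from about 0.35 to 0.875 m from the base axis. Payload 4.2 kg.
Tool frame: the origin (TCP) lies on the centre line of the jaws, within the pads' length; the fingertips stand 19 mm ahead of it and the grasp point (between the pads) is the TCP; x points along the fingers, y is the direction in which the jaws open and shut, and the axes are right-handed (so a half turn about x gives the same grasp; the last joint's range is limited). The gripper opens to 87 mm and grips with 3 to 60 N. Pads are 19 mm wide; open, the fingers measure 117 mm over their backs; the gripper's body (75 mm by 190 mm) begins 51 mm behind the grasp point.
Start: joints at [-50.443, 22.042, 0.453, 0, -68.411, -14.817], TCP at [0.262, -0.568, 0.242] pointing down, gripper open.
Joint ranges: [-179.83, 179.83], [-69.29, 118.12], [-61.27, 80.66], [-181.25, 117.63], [-171.15, -9.14], [-177.46, 177.46]. Speed limits (degrees/s): [159.86, 159.86, 180, 180, 180, 180].

INTERFACE

Orientations are given as a 3x3 rotation matrix whose columns are the frame's x, y, z axes.
In Python, from station import r, viewer, job, spotter gives the robot as it stands.
- The arm moves only by the tool play_rows, never from a script. Its argument "commands" is a list of rows, each an object of numbers: "fingers": the gripper command: -1 is fully open, 1 is shut, values between are in proportion; "tx", "ty", "tz": the shift along the tool's x, y, z normalised to -1 to 1, where 1 is 750 mm; "ax", "ay", "az": the turn, a rotation vector about the tool's x, y, z normalised to -1 to 1, where 1 is pi rad. In form: [{"fingers": .., "tx": .., "ty": .., "tz": .., "ax": .., "ay": .., "az": ..}, ...]. A call has 1 to 5 rows; each row is the pose to reach, as a shift and turn from the pose commanded when the call began, along the tool's axes at that moment, turning the shorter way round; what a row does not reach only later rows make up. A row lasts 1/12 s, in which the tool goes at most 41.7 mm and 7.16 degrees, less where a joint would pass 70% of its speed; a pose out of reach is approached as far as the arm can. A call with a number of a shift or a turn outside -1 to 1 is refused whole. A call with a gripper value outside its range is refused whole. The fingers move at their own pace and stop on an object; the grip force is fixed at half the most. Time passes only in rows, so rows that repeat a pose let the fingers close. It gives the time, the measured TCP pose, the force and the opening at its end, in the units of the state.
- r.sense(): the state, without advancing time (a new reading comes with each control period).
- viewer.capture(name): name is "scene" or "top" or "wrist"; returns a dict with "image" (420x560x3 uint8, red, green, blue), "fx", "fy", "cx", "cy" (pixels), "R" (3x3) and "t" (3): a world point X has camera coordinates R X + t; the wrist camera has in their place "mount" (4x4, takes a point from camera to tool coordinates, whose origin is the TCP and whose axes are the tool frame's). Camera axes: x right, y down, z forward; pixel columns grow to the right and rows downward; lengths in m; the calibration is good to about 2 mm. A picture is of the moment at which its call begins: read the wrist's pose just before it. There is no depth.
- job.finish_job(): hands the job in, once; it reports no verdict.
Trained networks look in a picture, given as the dict that the camera call returned (one of the last four; its "shot" number tells which), for a name from the list of things; names that differ only in an ending like _2 or _b are one class to them, and where a whole thing is asked for, a point or a joint stands for the part that bears it (a point fixed in the world has none). Each returns a list of dicts, best first, with "score" (0 to 1); they miss things now and then, are a little off and sometimes report something else, mostly with a low value. They report only what shows in the picture. A call takes as long as a camera call.
- spotter.find_in(name, picture): "uv" ([column, row] in pixels, amid what is visible of it).
- spotter.silhouettes(name, picture): "region" (420x560 bool, what is visible of it) and "uv" ([column, row] in pixels, amid what is visible of it).
The state is a dict: "time_s": time; "joints": joint angles; "joint_velocities": joint speeds; "effort": joint torques, N m; "tcp_pos": TCP position; "ee_rot": TCP orientation; "wrist_force": force on the tool from outside, world axes, zero at the start; "moment": the same for the moment, N m; "gripper_width": opening from 0.0 (shut) to 1.0 (fully open).
Only numpy, scipy, OpenCV 4.12 (cv2) and the standard library are available. Lean on these libraries where they do the work, as an engineer would, in place of code of your own. Each camera call takes 0.05 s, during which the arm holds its last target. There are 200 camera calls.

## Working session

There is one attempt and no reset: what is moved stays moved. The work goes in short steps, Python scripts to look and compute and a tool call to move; the robot and the scene stay as the last step left them, time stands still between calls to the robot, and variables do not carry over. Pictures are saved under pics/ and viewed, about 8 in all and at most 12, crops included, and the job is handed in when it is done.

Besides the shell and the picture viewer there is one more tool, called after ">>>" by a JSON object that holds its "fn" and its "kwargs", one argument or row to a line. play_rows: Moves the arm, as the interface text tells. Its arguments: {"type":"object","properties":{"commands":{"type":"array"}},"required":["commands"]}

```bash
ls; mkdir -p pics
python3 - <<'E'
from station import r, viewer, job, spotter
import cv2, numpy as np
s=r.sense(); print(s['time_s'],s['tcp_pos'],s['ee_rot'],s['gripper_width'])
ims=[]
for n in ['scene','top']:
    p=viewer.capture(n); im=cv2.cvtColor(p['image'],cv2.COLOR_RGB2BGR).copy()
    print(n,p['fx'],p['cx'],p['cy'],np.array(p['R']).round(4).tolist(),np.array(p['t']).round(4).tolist())
    for k in ['uv_unit','guard_slot','drying_stand','hook_seat','slide_stand','carrier_done','carrier_done_eye','dropper_bottle','timer','slide_box']:
        try:
            q=spotter.find_in(k,p)
        except Exception as e: print(k,e);continue
        print(n,k,[(np.round(a['uv'],1).tolist(),round(a['score'],2)) for a in q[:3]])
    cv2.imwrite(f'pics/{n}0.png',im)
E
```

```text
pics
0.0 [ 0.26132539 -0.56711853  0.24046952] [[-1.01989334e-03 -4.18364657e-01  9.08278577e-01]
 [ 1.92915774e-03  9.08276536e-01  4.18365883e-01]
 [-9.99997619e-01  2.17890123e-03 -1.19253774e-04]] 1.0016179271320478
scene 422.61653921962784 276.9117608934298 209.28583502959145 [[-0.5352, -0.8444, 0.0253], [-0.3835, 0.2162, -0.8979], [0.7527, -0.4902, -0.4395]] [0.3525, 0.3459, 0.5133]
scene uv_unit [([192.2, 304.7], 0.68)]
scene guard_slot [([197.9, 304.9], 0.6)]
scene drying_stand [([277.8, 258.3], 0.69)]
scene hook_seat [([275.0, 260.3], 0.67), ([185.4, 248.8], 0.47)]
scene slide_stand [([388.2, 236.6], 0.65)]
scene carrier_done [([190.8, 247.2], 0.6)]
scene carrier_done_eye [([187.3, 249.8], 0.87)]
scene dropper_bottle [([215.0, 227.4], 0.69)]
scene timer [([256.1, 220.2], 0.74), ([188.7, 249.9], 0.68)]
scene slide_box [([320.5, 205.3], 0.9)]
top 429.78954010974496 284.20393127276424 211.4420096202105 [[0.03, -0.9994, 0.0153], [-0.9931, -0.0316, -0.113], [0.1134, -0.0118, -0.9935]] [-0.0291, 0.6455, 1.1485]
top uv_unit [([178.6, 256.5], 0.92)]
top guard_slot [([182.4, 256.7], 0.93)]
top drying_stand [([268.7, 231.4], 0.82), ([174.9, 254.2], 0.43)]
top hook_seat [([266.2, 230.1], 0.69)]
top slide_stand []
top carrier_done [([176.0, 258.7], 0.68), ([173.2, 256.8], 0.65), ([366.6, 250.6], 0.2)]
top carrier_done_eye [([164.9, 256.7], 0.46)]
top dropper_bottle [([245.7, 168.9], 0.64)]
top timer [([281.5, 173.0], 0.55)]
top slide_box [([366.9, 165.1], 0.85)]
```

View pics/scene0.png

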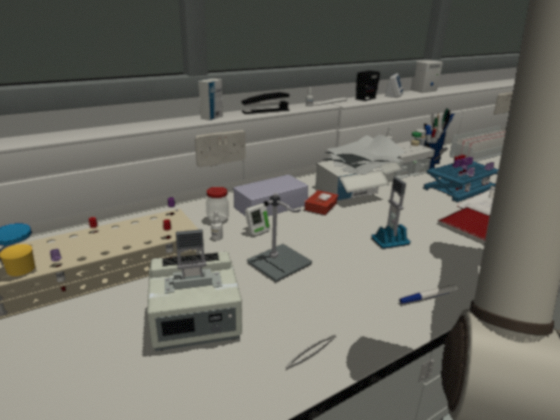

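View pics/top0.png

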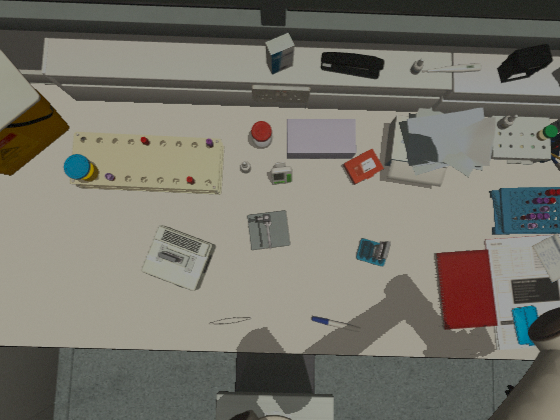

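The scene view shows the unit at about (192,300) with the finished carrier standing in it, the drying stand at (278,258), and the waiting carrier on the blue stand at (390,230). The bystanders are behind them. I'll enlarge these areas and get rough positions.

```bash
cat > h.py <<'E'
from station import r, viewer, job, spotter
import cv2, numpy as np
def K(p): return np.array([[p['fx'],0,p['cx']],[0,p['fy'],p['cy']],[0,0,1.]])
def ext(p,s=None):
    if 'R' in p and 'mount' not in p: return np.array(p['R']),np.array(p['t'])
    T=np.eye(4);T[:3,:3]=s['ee_rot'];T[:3,3]=s['tcp_pos'];M=np.linalg.inv(T@np.array(p['mount']));return M[:3,:3],M[:3,3]
def proj(p,X,s=None):
    R,t=ext(p,s);c=np.atleast_2d(X)@R.T+t;q=c@K(p).T;return q[:,:2]/q[:,2:]
def back(p,uv,z,s=None):
    R,t=ext(p,s);uv=np.atleast_2d(uv);d=np.c_[uv,np.ones(len(uv))]@np.linalg.inv(K(p)).T@R;C=-R.T@t
    return C+d*((z-C[2])/d[:,2])[:,None]
E
python3 - <<'E'
from h import *
def crop(f,c,w,h,W,H):
    im=cv2.imread(f);x,y=c[0]-w//2,c[1]-h//2
    return cv2.resize(im[y:y+h,x:x+w],(W,H),interpolation=cv2.INTER_CUBIC)
t='pics/top0.png';s='pics/scene0.png'
a=[crop(t,(179,257),90,90,266,300),crop(t,(268,230),80,90,266,300),crop(t,(372,250),60,68,266,300)]
b=[crop(s,(192,285),120,135,266,300),crop(s,(277,235),90,101,266,300),crop(s,(392,215),80,90,266,300)]
cv2.imwrite('pics/c1.png',np.vstack([np.hstack(a),np.hstack(b)]))
p=viewer.capture('top')
for k,z in [('uv_unit',.09),('drying_stand',.0),('slide_stand',.041),('carrier_next',.1),('slide_box',.03),('timer',.071),('dropper_bottle',.074)]:
    for q in spotter.silhouettes(k,p)[:2]:
        m=q['region'].astype(np.uint8);c=max(cv2.findContours(m,0,2)[0],key=cv2.contourArea)
        box=cv2.boxPoints(cv2.minAreaRect(c));X=back(p,box,z)[:,:2]
        e=X[1]-X[0],X[2]-X[1]
        print(k,round(q['score'],2),m.sum(),X.mean(0).round(4),[(round(np.hypot(*v),4),round(np.degrees(np.arctan2(v[1],v[0])),1)) for v in e])
E
```

```text
uv_unit 0.75 2957 [0.5108 0.2617] [(np.float64(0.1331), np.float64(-18.0)), (np.float64(0.1605), np.float64(-109.6))]
drying_stand 0.62 1434 [0.5966 0.033 ] [(np.float64(0.1146), np.float64(-79.4)), (np.float64(0.1045), np.float64(-169.6))]
slide_stand 0.95 440 [ 0.5422 -0.2528] [(np.float64(0.0617), np.float64(-13.4)), (np.float64(0.0801), np.float64(-102.3))]
carrier_next 0.51 376 [0.7423 0.0027] [(np.float64(0.0548), np.float64(-82.8)), (np.float64(0.0556), np.float64(-173.3))]
slide_box 0.85 863 [ 0.78   -0.2292] [(np.float64(0.1011), np.float64(-60.4)), (np.float64(0.0743), np.float64(-152.2))]
slide_box 0.55 246 [ 0.5485 -0.279 ] [(np.float64(0.0443), np.float64(-88.2)), (np.float64(0.0494), np.float64(-179.9))]
timer 0.55 387 [0.7478 0.0028] [(np.float64(0.0559), np.float64(-82.3)), (np.float64(0.058), np.float64(-172.8))]
dropper_bottle 0.59 78 [0.7592 0.0994] [(np.float64(0.0257), np.float64(-23.8)), (np.float64(0.0243), np.float64(-115.0))]
```

View pics/c1.png

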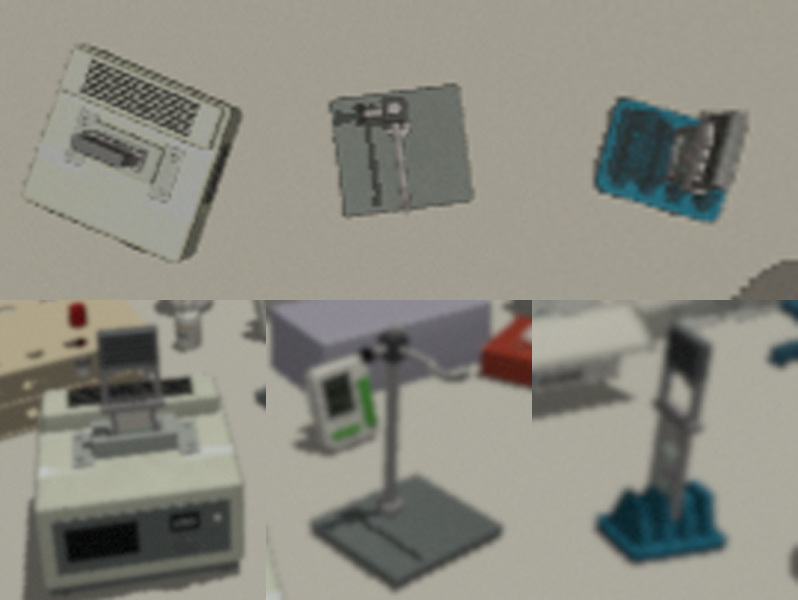

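The crops show three things:
- **Unit:** its hood faces away from the robot. The grip plate top is near top-view pixel (170,256).
- **Hook:** it points toward the robot, with the post farther away.
- **Waiting carrier:** its wide side runs roughly along world x.

I'll plan the first move over the unit.

```bash
cat >> h.py <<'E'
def plan(x,y,z,yaw,s=None):
    """tool-frame shift/turn (normalised) to tool-down pose with jaw axis at yaw (deg)"""
    s=s or r.sense();R=np.array(s['ee_rot']);d=R.T@(np.array([x,y,z])-s['tcp_pos'])
    a=np.radians(yaw);Y=np.array([np.cos(a),np.sin(a),0]);X=np.array([0,0,-1.])
    D=R.T@np.c_[X,Y,np.cross(X,Y)];rv=cv2.Rodrigues(D)[0].ravel()
    print('shift mm',(d*1000).round(1),'turn deg',np.degrees(rv).round(2),'| t',(d/.75).round(4),'a',(rv/np.pi).round(4), 'min rows',max(np.linalg.norm(d)/.0417,np.degrees(np.linalg.norm(rv))/7.16).round(1))
E
python3 - <<'E'
from h import *
p=viewer.capture('top');print(back(p,[170.2,256.1],.19))
w=viewer.capture('wrist');print(np.array(w['mount']).round(4).tolist(),w['fx'],w['cx'],w['cy'])
plan(.46,.24,.33,161)
E
```

```text
[[0.51397175 0.25863399 0.19      ]]
[[-0.0005, -0.2835, 0.959, -0.144], [1.0, -0.0006, 0.0003, 0.0], [0.0005, 0.959, 0.2835, -0.0782], [0.0, 0.0, 0.0, 1.0]] 314.5543293676383 278.65492550185814 208.8216247331485
shift mm [-88.4 650.4 518.2] turn deg [-46.26   0.     0.  ] | t [-0.1179  0.8673  0.6909] a [-0.257  0.     0.   ] min rows 20.1
```

>>> {"fn": "play_rows", "kwargs": {
  "commands": [
    {"fingers":-1,"tx":-0.0236,"ty":0.1735,"tz":0.138,"ax":0,"ay":0,"az":0},
    {"fingers":-1,"tx":-0.0236,"ty":0.1735,"tz":0.138,"ax":0,"ay":0,"az":0},
    {"fingers":-1,"tx":-0.0236,"ty":0.1735,"tz":0.138,"ax":0,"ay":0,"az":0},
    {"fingers":-1,"tx":-0.0236,"ty":0.1735,"tz":0.138,"ax":0,"ay":0,"az":0},
    {"fingers":-1,"tx":-0.0236,"ty":0.1735,"tz":0.138,"ax":0,"ay":0,"az":0}
  ]
}}

```text
time_s: 2.02
tcp_pos: [0.3018, -0.4014, 0.2607]
ee_rot: [[0.002, -0.423, 0.906], [0.0, 0.906, 0.423], [-1.0, -0.001, 0.002]]
wrist_force: [-0.0, -0.3, 0.2]
gripper_width: 1.001
```

>>> {"fn": "play_rows", "kwargs": {
  "commands": [
    {"fingers":-1,"tx":-0.0236,"ty":0.1735,"tz":0.138,"ax":0,"ay":0,"az":0},
    {"fingers":-1,"tx":-0.0236,"ty":0.1735,"tz":0.138,"ax":0,"ay":0,"az":0},
    {"fingers":-1,"tx":-0.0236,"ty":0.1735,"tz":0.138,"ax":0,"ay":0,"az":0},
    {"fingers":-1,"tx":-0.0236,"ty":0.1735,"tz":0.138,"ax":0,"ay":0,"az":0},
    {"fingers":-1,"tx":-0.0236,"ty":0.1735,"tz":0.138,"ax":0,"ay":0,"az":0}
  ]
}}

```text
time_s: 2.43
tcp_pos: [0.3422, -0.2401, 0.2784]
ee_rot: [[0.004, -0.426, 0.905], [0.0, 0.905, 0.426], [-1.0, -0.002, 0.003]]
wrist_force: [-0.1, -0.2, 0.6]
gripper_width: 0.996
```

>>> {"fn": "play_rows", "kwargs": {
  "commands": [
    {"fingers":-1,"tx":-0.0236,"ty":0.1735,"tz":0.138,"ax":0,"ay":0,"az":0},
    {"fingers":-1,"tx":-0.0236,"ty":0.1735,"tz":0.138,"ax":0,"ay":0,"az":0},
    {"fingers":-1,"tx":-0.0236,"ty":0.1735,"tz":0.138,"ax":0,"ay":0,"az":0},
    {"fingers":-1,"tx":-0.0236,"ty":0.1735,"tz":0.138,"ax":0,"ay":0,"az":0},
    {"fingers":-1,"tx":-0.0236,"ty":0.1735,"tz":0.138,"ax":0,"ay":0,"az":0}
  ]
}}

```text
time_s: 2.85
tcp_pos: [0.3824, -0.0782, 0.296]
ee_rot: [[0.004, -0.427, 0.904], [0.001, 0.904, 0.427], [-1.0, -0.001, 0.004]]
wrist_force: [-0.6, -0.0, -0.4]
gripper_width: 1.003
```

>>> {"fn": "play_rows", "kwargs": {
  "commands": [
    {"fingers":-1,"tx":-0.0236,"ty":0.1735,"tz":0.138,"ax":0,"ay":0,"az":0},
    {"fingers":-1,"tx":-0.0236,"ty":0.1735,"tz":0.138,"ax":0,"ay":0,"az":0},
    {"fingers":-1,"tx":-0.0236,"ty":0.1735,"tz":0.138,"ax":0,"ay":0,"az":0},
    {"fingers":-1,"tx":-0.0236,"ty":0.1735,"tz":0.138,"ax":0,"ay":0,"az":0},
    {"fingers":-1,"tx":-0.0236,"ty":0.1735,"tz":0.138,"ax":0,"ay":0,"az":0}
  ]
}}

```text
time_s: 3.27
tcp_pos: [0.4221, 0.0832, 0.3131]
ee_rot: [[0.003, -0.424, 0.906], [0.002, 0.906, 0.424], [-1.0, 0.0, 0.003]]
wrist_force: [0.1, 0.7, 0.2]
gripper_width: 0.997
```

>>> {"fn": "play_rows", "kwargs": {
  "commands": [
    {"fingers":-1,"tx":0,"ty":0,"tz":0,"ax":-0.1285,"ay":0,"az":0},
    {"fingers":-1,"tx":0,"ty":0,"tz":0,"ax":-0.1285,"ay":0,"az":0},
    {"fingers":-1,"tx":0,"ty":0,"tz":0,"ax":-0.1285,"ay":0,"az":0},
    {"fingers":-1,"tx":0,"ty":0,"tz":0,"ax":-0.1285,"ay":0,"az":0}
  ]
}}

```text
time_s: 3.6
tcp_pos: [0.4199, 0.0779, 0.3123]
ee_rot: [[-0.0, -0.745, 0.667], [-0.0, 0.667, 0.745], [-1.0, -0.0, -0.0]]
wrist_force: [0.7, -0.3, -0.4]
gripper_width: 1.001
```

>>> {"fn": "play_rows", "kwargs": {
  "commands": [
    {"fingers":-1,"tx":0,"ty":0,"tz":0,"ax":-0.1285,"ay":0,"az":0},
    {"fingers":-1,"tx":0,"ty":0,"tz":0,"ax":-0.1285,"ay":0,"az":0},
    {"fingers":-1,"tx":0,"ty":0,"tz":0,"ax":-0.1285,"ay":0,"az":0},
    {"fingers":-1,"tx":0,"ty":0,"tz":0,"ax":-0.1285,"ay":0,"az":0}
  ]
}}

```text
time_s: 3.93
tcp_pos: [0.4199, 0.0777, 0.3123]
ee_rot: [[0.0, -0.947, 0.322], [-0.0, 0.322, 0.947], [-1.0, -0.0, -0.0]]
wrist_force: [0.0, -0.6, -0.2]
gripper_width: 0.996
```

Run:
```python
from h import *
s=r.sense();print(s['time_s'],s['tcp_pos'],s['joints'])
w=viewer.capture('wrist');cv2.imwrite('pics/w1.png',cv2.cvtColor(w['image'],cv2.COLOR_RGB2BGR))
for k in ['carrier_done','carrier_done_eye','guard_slot','uv_unit']:
    for f in (spotter.find_in,):
        for q in f(k,w)[:2]:print(k,q['uv'],round(q['score'],2))
C=np.array([.514,.2586]);a=np.radians(-19);u=np.array([np.cos(a),np.sin(a)]);v=np.array([-u[1],u[0]])
for z in (.19,.13): print(z,[proj(w,np.r_[C+sx*u*.005+sy*v*.022,z],s).round(1).tolist()[0] for sx in(-1,1) for sy in (-1,1)])
```

```text
3.9333 [0.4199372  0.07765323 0.31233844] [ 3.24554002e+01 -6.70661441e-01 -1.80056389e+01  6.64097471e-03
 -7.26681728e+01 -5.12240571e+01]
carrier_done [257.4, 336.2] 0.69
carrier_done_eye [260.7, 337.1] 0.48
guard_slot [249.9, 317.9] 0.56
uv_unit [253.7, 315.1] 0.84
0.19 [[253.8, 373.0], [254.6, 405.9], [244.3, 373.0], [245.4, 405.9]]
0.13 [[257.5, 334.7], [258.0, 364.0], [249.3, 334.7], [250.1, 364.0]]
```

View pics/w1.png

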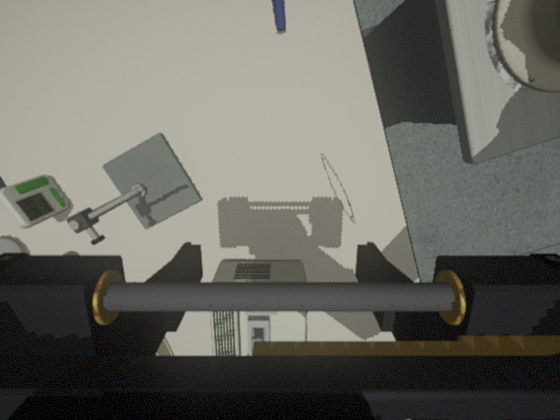

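The wrist camera sees what lies on the −z side of the tool, so the unit at (255,310) is mostly hidden behind the gripper. I'll shift past it.

Run:
```python
from h import *
plan(.534,.324,.285,161)
```

```text
shift mm [ 27.3 -27.5 269.8] turn deg [-0.08 -0.   -0.  ] | t [ 0.0364 -0.0367  0.3598] a [-0.0004 -0.     -0.    ] min rows 6.5
```

>>> {"fn": "play_rows", "kwargs": {
  "commands": [
    {"fingers":-1,"tx":0.0182,"ty":-0.0183,"tz":0.18,"ax":0,"ay":0,"az":0},
    {"fingers":-1,"tx":0.0182,"ty":-0.0183,"tz":0.18,"ax":0,"ay":0,"az":0},
    {"fingers":-1,"tx":0.0182,"ty":-0.0183,"tz":0.18,"ax":0,"ay":0,"az":0},
    {"fingers":-1,"tx":0.0182,"ty":-0.0183,"tz":0.18,"ax":0,"ay":0,"az":0}
  ]
}}

```text
time_s: 4.52
tcp_pos: [0.4785, 0.2053, 0.2972]
ee_rot: [[-0.0, -0.946, 0.324], [-0.0, 0.324, 0.946], [-1.0, 0.0, -0.0]]
wrist_force: [0.2, -0.4, 0.5]
gripper_width: 1.004
```

>>> {"fn": "play_rows", "kwargs": {
  "commands": [
    {"fingers":-1,"tx":0.0182,"ty":-0.0183,"tz":0.18,"ax":0,"ay":0,"az":0},
    {"fingers":-1,"tx":0.0182,"ty":-0.0183,"tz":0.18,"ax":0,"ay":0,"az":0},
    {"fingers":-1,"tx":0.0182,"ty":-0.0183,"tz":0.18,"ax":0,"ay":0,"az":0},
    {"fingers":-1,"tx":0.0182,"ty":-0.0183,"tz":0.18,"ax":0,"ay":0,"az":0},
    {"fingers":-1,"tx":0.0182,"ty":-0.0183,"tz":0.18,"ax":0,"ay":0,"az":0}
  ]
}}

```text
time_s: 4.93
tcp_pos: [0.5342, 0.327, 0.2824]
ee_rot: [[-0.002, -0.946, 0.324], [-0.002, 0.324, 0.946], [-1.0, 0.002, -0.003]]
wrist_force: [-0.1, 0.1, -0.0]
gripper_width: 1.0
```

Run:
```python
from h import *
s=r.sense();print(s['time_s'],s['tcp_pos'])
w=viewer.capture('wrist');im=cv2.cvtColor(w['image'],cv2.COLOR_RGB2BGR);cv2.imwrite('pics/w2.png',im)
import pickle;pickle.dump((w,s),open('w2.pkl','wb'))
for k in ['carrier_done','carrier_done_eye','guard_slot','uv_unit']:
        for q in spotter.silhouettes(k,w)[:2]:
            m=q['region'].astype(np.uint8);c=max(cv2.findContours(m,0,2)[0],key=cv2.contourArea)
            print(k,q['uv'],round(q['score'],2),m.sum(),cv2.minAreaRect(c))
C=np.array([.512,.26]);a=np.radians(-19);u=np.array([np.cos(a),np.sin(a)]);v=np.array([-u[1],u[0]])
for z,hx,hy,col in ((.19,.005,.022,(0,0,255)),(.104,.0095,.022,(0,255,0)),(.09,.065,.075,(255,0,0))):
    q=np.array([proj(w,np.r_[C+sx*u*hx+sy*v*hy,z],s)[0] for sx,sy in((-1,-1),(-1,1),(1,1),(1,-1))])
    print(z,q.round(1).tolist()); cv2.polylines(im,[q.astype(int)],True,col)
cv2.imwrite('pics/w2b.png',cv2.resize(im[0:300,100:480],(760,600),interpolation=cv2.INTER_CUBIC))
```

```text
4.9333 [0.53421493 0.32699129 0.2824027 ]
carrier_done [280.2, 137.9] 0.96 938 ((278.0, 136.5), (61.0, 16.0), 90.0)
carrier_done_eye [281.1, 136.1] 0.8 909 ((278.4999694824219, 135.5), (60.99999237060547, 14.999998092651367), 90.0)
guard_slot [268.9, 124.5] 0.95 17334 ((278.5, 125.5), (147.0, 131.0), 90.0)
uv_unit [269.8, 121.0] 0.83 17566 ((278.5, 126.0), (148.0, 131.0), 90.0)
0.19 [[284.2, 94.7], [283.8, 157.2], [270.4, 157.2], [270.0, 94.7]]
0.104 [[287.1, 100.7], [286.7, 146.7], [267.9, 146.7], [267.5, 100.6]]
0.09 [[344.5, 43.5], [336.4, 194.4], [218.2, 194.4], [210.0, 43.3]]
```

View pics/w2b.png

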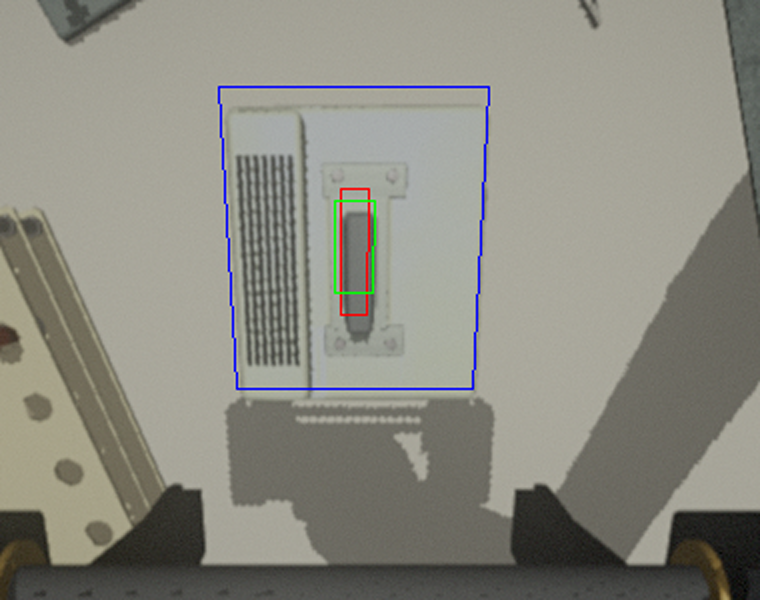

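The overlay shows the plate about 10 px lower than the model, so the slot centre is about 7 mm further along tool z. The yaw looks right. I'll refine with the plate edges and check against the scene view.

Run:
```python
from h import *
import pickle;w,s=pickle.load(open('w2.pkl','rb'))
g=cv2.cvtColor(w['image'],cv2.COLOR_RGB2GRAY)
print(g[136,262:300].tolist()); print(g[95:180,280].tolist())
p=viewer.capture('scene');im=cv2.cvtColor(p['image'],cv2.COLOR_RGB2BGR)
def box(C,yaw,z0,z1,hx,hy,p,im,col):
    a=np.radians(yaw);u=np.array([np.cos(a),np.sin(a)]);v=np.array([-u[1],u[0]])
    for z in(z0,z1):
        q=np.array([proj(p,np.r_[C+sx*u*hx+sy*v*hy,z])[0] for sx,sy in((-1,-1),(-1,1),(1,1),(1,-1))])
        cv2.polylines(im,[(q*64).astype(int)],True,col,1,cv2.LINE_AA,6)
im=cv2.resize(im,None,fx=4,fy=4,interpolation=cv2.INTER_CUBIC)
p=dict(p);[p.__setitem__(k,p[k]*4) for k in('fx','fy','cx','cy')]
p['cx']+=1.5;p['cy']+=1.5
C=np.array([.5125,.267])
box(C,-19,.16,.19,.005,.022,p,im,(0,0,255));box(C,-19,0,.09,.065,.075,p,im,(255,0,0))
box(np.array([.5425,-.2525]),-13.4,0.0,.0,.031,.041,p,im,(0,0,255))
box(np.array([.5425,-.2525]),-13.4,0.134,.164,.022,.005,p,im,(0,0,255))
box(np.array([.5966,.033]),10.5,0.0,.0,.05,.055,p,im,(0,255,0))
cv2.imwrite('pics/s2.png',np.hstack([im[880:1400,560:960],im[680:1200,960:1360]]) )
cv2.imwrite('pics/s2.png',np.hstack([im[880:1380,560:960],np.vstack([im[780:1120,960:1280,:],im[680:840,1450:1770]])])[:600])
cv2.imwrite('pics/s2.png',np.hstack([cv2.resize(im[880:1400,560:980],(420,520)),cv2.resize(im[680:1000,1440:1680],(380,520))]))
```

```text
[170, 168, 163, 156, 161, 165, 164, 154, 138, 111, 88, 86, 103, 116, 118, 119, 118, 118, 118, 119, 117, 119, 110, 97, 86, 111, 141, 158, 166, 166, 164, 160, 160, 168, 172, 171, 171, 173]
[162, 164, 164, 168, 167, 168, 169, 171, 170, 166, 149, 123, 107, 116, 121, 124, 122, 122, 121, 123, 124, 122, 121, 123, 119, 120, 121, 119, 121, 123, 120, 118, 119, 119, 119, 121, 117, 118, 118, 117, 120, 118, 118, 118, 117, 118, 120, 120, 118, 117, 118, 116, 116, 117, 116, 116, 116, 117, 115, 112, 114, 116, 117, 115, 114, 114, 113, 114, 114, 116, 103, 92, 96, 102, 103, 119, 147, 156, 157, 153, 152, 153, 156, 166, 170]
```

View pics/s2.png

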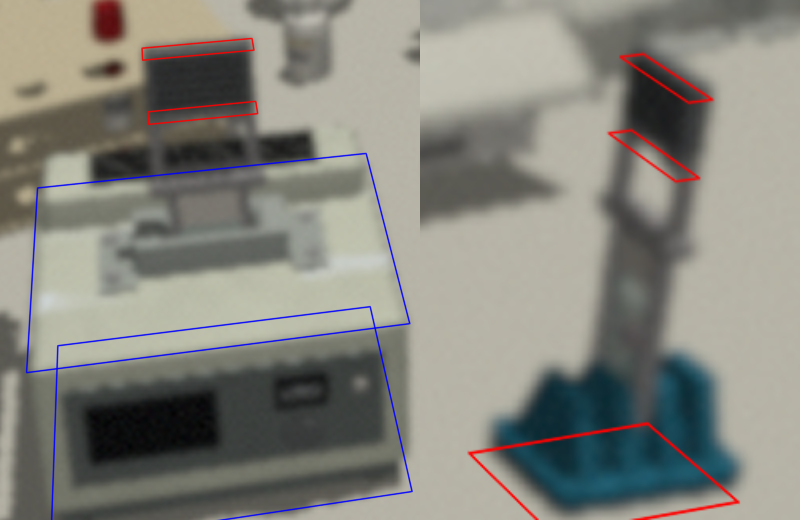

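The scene view agrees for the unit and carrier within about 2 mm. The slide stand is off and I'll measure it later. Next I'll approach the finished carrier.

Run:
```python
from h import *
plan(.5133,.2681,.24,161)
```

```text
shift mm [ 46.    0.9 -59. ] turn deg [-0.06  0.06  0.03] | t [ 0.0614  0.0012 -0.0786] a [-0.0003  0.0003  0.0002] min rows 1.8
```

>>> {"fn": "play_rows", "kwargs": {
  "commands": [
    {"fingers":-1,"tx":0.0614,"ty":0.0012,"tz":-0.0786,"ax":0,"ay":0,"az":0},
    {"fingers":-1,"tx":0.0614,"ty":0.0012,"tz":-0.0786,"ax":0,"ay":0,"az":0},
    {"fingers":-1,"tx":0.0614,"ty":0.0012,"tz":-0.0786,"ax":0,"ay":0,"az":0},
    {"fingers":-1,"tx":0.0614,"ty":0.0012,"tz":-0.0786,"ax":0,"ay":0,"az":0}
  ]
}}

```text
time_s: 5.57
tcp_pos: [0.5125, 0.2668, 0.2388]
ee_rot: [[-0.001, -0.945, 0.327], [-0.001, 0.327, 0.945], [-1.0, 0.001, -0.002]]
wrist_force: [0.5, 0.7, 0.6]
gripper_width: 1.001
```

Run:
```python
from h import *
s=r.sense();print(s['time_s'],s['tcp_pos'],s['wrist_force'])
plan(.5133,.2681,.188,161)
w=viewer.capture('wrist');im=cv2.cvtColor(w['image'],cv2.COLOR_RGB2BGR)
C=np.array([.5133,.2681]);a=np.radians(-19);u=np.array([np.cos(a),np.sin(a)]);v=np.array([-u[1],u[0]])
for z,hx,hy,col in ((.19,.005,.022,(0,0,255)),(.104,.0095,.022,(0,255,0)),(.09,.065,.075,(255,0,0))):
    q=np.array([proj(w,np.r_[C+sx*u*hx+sy*v*hy,z],s)[0] for sx,sy in((-1,-1),(-1,1),(1,1),(1,-1))])
    cv2.polylines(im,[(q*16).astype(int)],True,col,1,cv2.LINE_AA,4)
cv2.imwrite('pics/w3.png',cv2.resize(im[110:410,80:480],(800,600),interpolation=cv2.INTER_CUBIC))
```

```text
5.5667 [0.5124765  0.2668426  0.23882163] [0.49247926 0.65099451 0.58004057]
shift mm [50.8 -0.4  1.5] turn deg [-0.1  -0.1  -0.04] | t [ 0.0678 -0.0005  0.0021] a [-0.0006 -0.0006 -0.0002] min rows 1.2
```

View pics/w3.png

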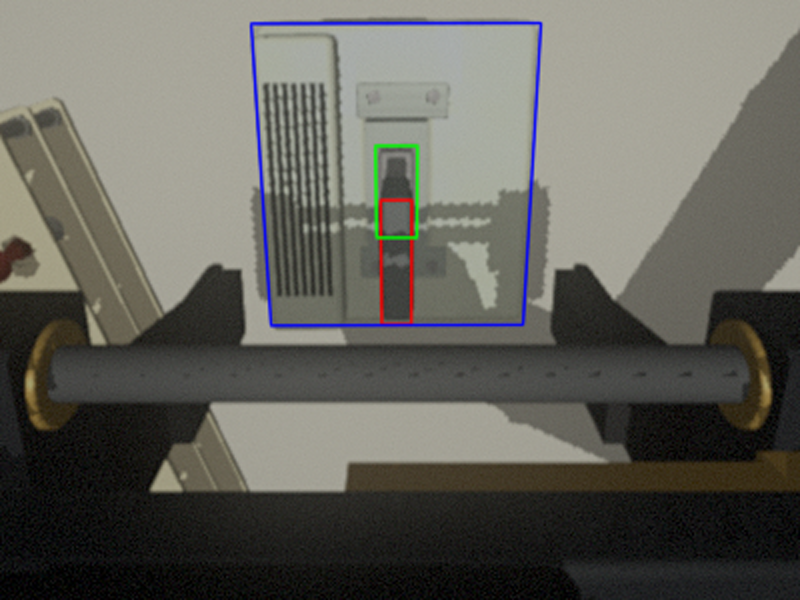

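The model overlays match the unit, slot and plate within about 1 mm: plate at crop (397,200–322), slot at (397,150). I'll descend and grip.

>>> {"fn": "play_rows", "kwargs": {
  "commands": [
    {"fingers":-1,"tx":0.034,"ty":0,"tz":0.002,"ax":0,"ay":0,"az":0},
    {"fingers":-1,"tx":0.0678,"ty":0,"tz":0.002,"ax":0,"ay":0,"az":0},
    {"fingers":-1,"tx":0.0678,"ty":0,"tz":0.002,"ax":0,"ay":0,"az":0},
    {"fingers":0.6,"tx":0.0678,"ty":0,"tz":0.002,"ax":0,"ay":0,"az":0},
    {"fingers":0.6,"tx":0.0678,"ty":0,"tz":0.002,"ax":0,"ay":0,"az":0}
  ]
}}

```text
time_s: 6.03
tcp_pos: [0.5154, 0.2718, 0.1903]
ee_rot: [[0.003, -0.946, 0.325], [0.002, 0.325, 0.946], [-1.0, -0.003, 0.003]]
wrist_force: [0.8, 0.9, 0.2]
gripper_width: 0.917
```

>>> {"fn": "play_rows", "kwargs": {
  "commands": [
    {"fingers":0.6,"tx":0,"ty":0,"tz":0,"ax":0,"ay":0,"az":0},
    {"fingers":1,"tx":0,"ty":0,"tz":0,"ax":0,"ay":0,"az":0},
    {"fingers":1,"tx":0,"ty":0,"tz":0,"ax":0,"ay":0,"az":0},
    {"fingers":1,"tx":0,"ty":0,"tz":0,"ax":0,"ay":0,"az":0},
    {"fingers":1,"tx":0,"ty":0,"tz":0,"ax":0,"ay":0,"az":0}
  ]
}}

```text
time_s: 6.45
tcp_pos: [0.5141, 0.2708, 0.1886]
ee_rot: [[0.001, -0.946, 0.325], [0.0, 0.325, 0.946], [-1.0, -0.0, 0.001]]
wrist_force: [0.3, -1.5, -0.6]
gripper_width: 0.556
```

>>> {"fn": "play_rows", "kwargs": {
  "commands": [
    {"fingers":1,"tx":0,"ty":0,"tz":0,"ax":0,"ay":0,"az":0},
    {"fingers":1,"tx":0,"ty":0,"tz":0,"ax":0,"ay":0,"az":0},
    {"fingers":1,"tx":0,"ty":0,"tz":0,"ax":0,"ay":0,"az":0},
    {"fingers":1,"tx":0,"ty":0,"tz":0,"ax":0,"ay":0,"az":0},
    {"fingers":1,"tx":0,"ty":0,"tz":0,"ax":0,"ay":0,"az":0}
  ]
}}

```text
time_s: 6.87
tcp_pos: [0.514, 0.2707, 0.1881]
ee_rot: [[-0.0, -0.946, 0.326], [-0.0, 0.326, 0.946], [-1.0, 0.0, -0.0]]
wrist_force: [-0.5, -0.1, 0.9]
gripper_width: 0.169
```

>>> {"fn": "play_rows", "kwargs": {
  "commands": [
    {"fingers":1,"tx":0,"ty":0,"tz":0,"ax":0,"ay":0,"az":0},
    {"fingers":1,"tx":0,"ty":0,"tz":0,"ax":0,"ay":0,"az":0},
    {"fingers":1,"tx":0,"ty":0,"tz":0,"ax":0,"ay":0,"az":0},
    {"fingers":1,"tx":0,"ty":0,"tz":0,"ax":0,"ay":0,"az":0}
  ]
}}

```text
time_s: 7.2
tcp_pos: [0.5141, 0.2707, 0.1881]
ee_rot: [[-0.0, -0.946, 0.326], [-0.0, 0.326, 0.946], [-1.0, 0.0, -0.0]]
wrist_force: [-0.2, -0.4, 0.7]
gripper_width: 0.11
```

Run:
```python
from h import *
s=r.sense();print(s['time_s'],s['tcp_pos'],s['wrist_force'],s['moment'],s['gripper_width'],s['ee_rot'])
# offset of tcp vs est slot centre, in tool axes
print((np.array(s['ee_rot']).T@(np.array([.5133,.2681,.188])-s['tcp_pos'])*1000).round(2))
w=viewer.capture('wrist');im=cv2.cvtColor(w['image'],cv2.COLOR_RGB2BGR);cv2.imwrite('pics/w4.png',im)
import pickle;pickle.dump((w,s),open('w4.pkl','wb'))
C=np.array([.5133,.2681]);a=np.radians(-19);u=np.array([np.cos(a),np.sin(a)]);v=np.array([-u[1],u[0]])
for z,hx,hy,col in ((.19,.005,.022,(0,0,255)),(.13,.007,.024,(0,255,255)),(.104,.0095,.022,(0,255,0)),(.09,.065,.075,(255,0,0))):
    q=np.array([proj(w,np.r_[C+sx*u*hx+sy*v*hy,z],s)[0] for sx,sy in((-1,-1),(-1,1),(1,1),(1,-1))])
    cv2.polylines(im,[(q*16).astype(int)],True,col,1,cv2.LINE_AA,4)
cv2.imwrite('pics/w4b.png',cv2.resize(im[110:410,80:480],(800,600),interpolation=cv2.INTER_CUBIC))
```

```text
7.2 [0.51405486 0.27069298 0.18812259] [-0.20542821 -0.40628351  0.67326461] [-0.01446793  0.05756187 -0.03039885] 0.10988326057221257 [[-4.42013588e-05 -9.45506310e-01  3.25603770e-01]
 [-4.82829675e-07  3.25603770e-01  9.45506311e-01]
 [-9.99999999e-01  4.16354526e-05 -1.48486476e-05]]
[ 0.12 -0.13 -2.7 ]
```

View pics/w4b.png

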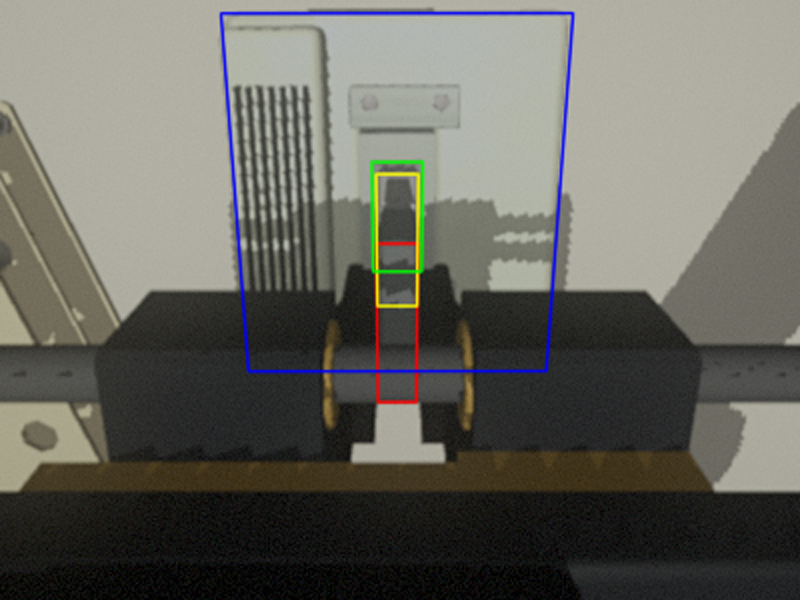

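The grip is good: opening 0.11 × 87 mm ≈ 9.6 mm, and the plate is centred between the jaws. I'll lift straight up.

>>> {"fn": "play_rows", "kwargs": {
  "commands": [
    {"fingers":1,"tx":-0.03,"ty":0,"tz":0,"ax":0,"ay":0,"az":0},
    {"fingers":1,"tx":-0.06,"ty":0,"tz":0,"ax":0,"ay":0,"az":0},
    {"fingers":1,"tx":-0.09,"ty":0,"tz":0,"ax":0,"ay":0,"az":0},
    {"fingers":1,"tx":-0.12,"ty":0,"tz":0,"ax":0,"ay":0,"az":0},
    {"fingers":1,"tx":-0.15,"ty":0,"tz":0,"ax":0,"ay":0,"az":0}
  ]
}}

```text
time_s: 7.67
tcp_pos: [0.5138, 0.2706, 0.3016]
ee_rot: [[-0.0, -0.945, 0.326], [-0.0, 0.326, 0.945], [-1.0, 0.0, -0.0]]
wrist_force: [0.6, 0.2, 0.6]
gripper_width: 0.114
```

>>> {"fn": "play_rows", "kwargs": {
  "commands": [
    {"fingers":1,"tx":0,"ty":0,"tz":0,"ax":0,"ay":0,"az":0},
    {"fingers":1,"tx":0,"ty":0,"tz":0,"ax":0,"ay":0,"az":0},
    {"fingers":1,"tx":0,"ty":0,"tz":0,"ax":0,"ay":0,"az":0}
  ]
}}

```text
time_s: 7.92
tcp_pos: [0.5135, 0.2705, 0.2996]
ee_rot: [[-0.002, -0.945, 0.326], [-0.001, 0.326, 0.945], [-1.0, 0.002, -0.001]]
wrist_force: [-0.1, 0.5, -1.5]
gripper_width: 0.114
```

Run:
```python
from h import *
import pickle
s=r.sense();print(s['time_s'],s['tcp_pos'],s['wrist_force'],s['gripper_width'])
w=viewer.capture('wrist');pickle.dump((w,s),open('w5.pkl','wb'));cv2.imwrite('pics/w5.png',cv2.cvtColor(w['image'],cv2.COLOR_RGB2BGR))
for n in ('top','scene'):
    p=viewer.capture(n);cv2.imwrite(f'pics/{n}5.png',cv2.cvtColor(p['image'],cv2.COLOR_RGB2BGR))
    for k in ('hook_seat','drying_stand'):
        for q in spotter.silhouettes(k,p)[:1]:
            m=q['region'].astype(np.uint8);c=max(cv2.findContours(m,0,2)[0],key=cv2.contourArea)
            print(n,k,q['uv'],round(q['score'],2),m.sum(),cv2.minAreaRect(c))
    if n=='top':
        box=cv2.boxPoints(cv2.minAreaRect(c));print(back(p,box,0.006).round(4).tolist())
# wrist-view pose for the stand: tool yaw 190, tcp 65 mm in +tool z from seat
```

```text
7.9167 [0.51346366 0.27046488 0.29957167] [-0.0754423   0.46166268 -1.51843198] 0.11433347812026104
top hook_seat [188.6, 262.3] 0.73 2417 ((184.4315185546875, 260.34930419921875), (49.74248504638672, 53.01963806152344), 20.556047439575195)
top drying_stand [266.4, 229.5] 0.6 1406 ((268.7489929199219, 230.61122131347656), (37.083587646484375, 39.81684112548828), 85.76361083984375)
[[0.6402, 0.0939, 0.006], [0.6522, -0.018, 0.006], [0.5481, -0.0287, 0.006], [0.5365, 0.0821, 0.006]]
scene hook_seat [275.9, 259.3] 0.7 1955 ((284.8360595703125, 239.8829803466797), (63.219669342041016, 85.00984954833984), 16.336042404174805)
scene drying_stand [279.0, 255.6] 0.65 1767 ((285.1259765625, 239.2933807373047), (62.49331283569336, 84.39921569824219), 15.422160148620605)
```

Run:
```python
from h import *
p=viewer.capture('top')
P=back(p,[266.8,216.5],.166)[0];T=back(p,[269.8,246.5],.157)[0];print(P,T,np.hypot(*(P-T)[:2]))
u=(P-T)[:2];u/=np.hypot(*u);seat=P[:2]-.05*u;print(np.degrees(np.arctan2(u[1],u[0])),seat)
yaw=187;a=np.radians(yaw);z=np.array([np.sin(a),-np.cos(a)])
print(seat+.085*z);plan(*(seat+.085*z),.30,yaw)
```

```text
[0.61753357 0.03467475 0.166     ] [0.54477287 0.02502235 0.157     ] 0.07339815259910498
7.556709121939093 [0.56796781 0.02809938]
[0.55760892 0.1124658 ]
shift mm [   0.2  -92.7 -135.4] turn deg [-26.    -0.04  -0.03] | t [ 0.0003 -0.1237 -0.1805] a [-0.1444 -0.0002 -0.0002] min rows 3.9
```

>>> {"fn": "play_rows", "kwargs": {
  "commands": [
    {"fingers":1,"tx":-0.02,"ty":-0.1237,"tz":-0.1805,"ax":-0.1444,"ay":0,"az":0},
    {"fingers":1,"tx":-0.02,"ty":-0.1237,"tz":-0.1805,"ax":-0.1444,"ay":0,"az":0},
    {"fingers":1,"tx":-0.02,"ty":-0.1237,"tz":-0.1805,"ax":-0.1444,"ay":0,"az":0},
    {"fingers":1,"tx":-0.02,"ty":-0.1237,"tz":-0.1805,"ax":-0.1444,"ay":0,"az":0},
    {"fingers":1,"tx":-0.02,"ty":-0.1237,"tz":-0.1805,"ax":-0.1444,"ay":0,"az":0}
  ]
}}

```text
time_s: 8.73
tcp_pos: [0.5587, 0.1077, 0.3166]
ee_rot: [[0.001, -0.993, -0.121], [-0.001, -0.121, 0.993], [-1.0, -0.001, -0.001]]
wrist_force: [-0.2, 0.4, -0.9]
gripper_width: 0.111
```

>>> {"fn": "play_rows", "kwargs": {
  "commands": [
    {"fingers":1,"tx":0,"ty":0,"tz":0,"ax":0,"ay":0,"az":0},
    {"fingers":1,"tx":0,"ty":0,"tz":0,"ax":0,"ay":0,"az":0},
    {"fingers":1,"tx":0,"ty":0,"tz":0,"ax":0,"ay":0,"az":0}
  ]
}}

```text
time_s: 8.98
tcp_pos: [0.5575, 0.1134, 0.3153]
ee_rot: [[-0.001, -0.993, -0.122], [0.0, -0.122, 0.993], [-1.0, 0.0, 0.0]]
wrist_force: [-0.5, -0.6, -0.1]
gripper_width: 0.111
```

Run:
```python
from h import *
import pickle
s=r.sense();print(s['time_s'],s['tcp_pos'],s['joint_velocities'].round(2) if hasattr(s['joint_velocities'],'round') else '',s['gripper_width'])
w=viewer.capture('wrist');pickle.dump((w,s),open('w6.pkl','wb'));im=cv2.cvtColor(w['image'],cv2.COLOR_RGB2BGR)
yaw=7.5;a=np.radians(yaw);u=np.array([np.cos(a),np.sin(a)]);S=np.array([.568,.028])
L=[np.r_[S+d*u,z] for d,z in((-.028,.157),(0,.147),(.041,.150),(.05,.166),(.05,0))]
q=proj(w,L,s);print(q.round(1).tolist())
cv2.polylines(im,[(q*16).astype(int).reshape(-1,1,2)],False,(0,0,255),1,cv2.LINE_AA,4)
cv2.imwrite('pics/w6b.png',cv2.resize(im[0:300,80:480],(800,600),interpolation=cv2.INTER_CUBIC))
```

```text
8.9833 [0.55745028 0.11336713 0.31533025] [ 0.89  0.1  -0.01  0.12 -0.08  0.17] 0.11071974979651536
[[308.8, 106.1], [278.2, 106.7], [234.3, 107.0], [221.8, 106.7], [242.3, 109.8]]
```

View pics/w6b.png

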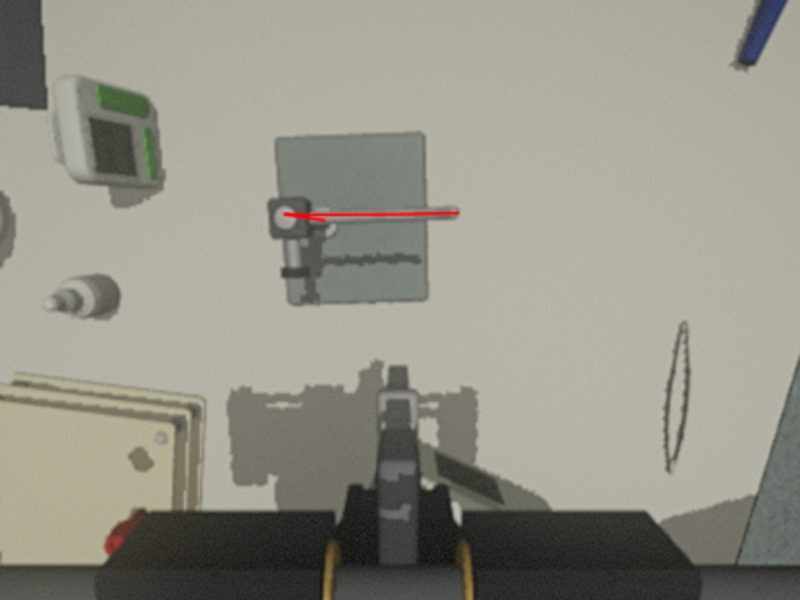

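The stand overlay fits: hook tip at crop (458,212), post at (285,217). The stand yaw is about 2° more than assumed, so about 9.3°. The carrier hangs straight in the grip at (398,365–560).

Run:
```python
from h import *
plan(.5234,.0232,.315,189.3)
```

```text
shift mm [  0.3  44.9 -85.6] turn deg [-2.24  0.01 -0.03] | t [ 0.0005  0.0598 -0.1141] a [-0.0124  0.     -0.0002] min rows 2.3
```

>>> {"fn": "play_rows", "kwargs": {
  "commands": [
    {"fingers":1,"tx":0,"ty":0.0598,"tz":-0.1141,"ax":-0.0124,"ay":0,"az":0},
    {"fingers":1,"tx":0,"ty":0.0598,"tz":-0.1141,"ax":-0.0124,"ay":0,"az":0},
    {"fingers":1,"tx":0,"ty":0.0598,"tz":-0.1141,"ax":-0.0124,"ay":0,"az":0},
    {"fingers":1,"tx":0,"ty":0.0598,"tz":-0.1141,"ax":-0.0124,"ay":0,"az":0},
    {"fingers":1,"tx":0,"ty":0.0598,"tz":-0.1141,"ax":-0.0124,"ay":0,"az":0}
  ]
}}

```text
time_s: 9.45
tcp_pos: [0.5236, 0.0227, 0.3159]
ee_rot: [[0.001, -0.987, -0.161], [0.001, -0.161, 0.987], [-1.0, -0.001, 0.0]]
wrist_force: [-0.3, 0.3, -0.9]
gripper_width: 0.108
```

>>> {"fn": "play_rows", "kwargs": {
  "commands": [
    {"fingers":1,"tx":0.05,"ty":0,"tz":0,"ax":0,"ay":0,"az":0},
    {"fingers":1,"tx":0.1,"ty":0,"tz":0,"ax":0,"ay":0,"az":0},
    {"fingers":1,"tx":0.1,"ty":0,"tz":0,"ax":0,"ay":0,"az":0},
    {"fingers":1,"tx":0.1,"ty":0,"tz":0,"ax":0,"ay":0,"az":0},
    {"fingers":1,"tx":0.1,"ty":0,"tz":0,"ax":0,"ay":0,"az":0}
  ]
}}

```text
time_s: 9.87
tcp_pos: [0.5254, 0.0232, 0.2425]
ee_rot: [[0.003, -0.987, -0.162], [-0.0, -0.162, 0.987], [-1.0, -0.003, -0.001]]
wrist_force: [0.3, -0.5, -0.2]
gripper_width: 0.112
```

Run:
```python
from h import *
print(r.sense()['tcp_pos']);plan(.5234,.0232,.196,189.3)
```

```text
[0.52539396 0.02319852 0.2425245 ]
shift mm [46.5  2.1  0.4] turn deg [ 0.05 -0.05  0.18] | t [0.062  0.0028 0.0005] a [ 0.0003 -0.0003  0.001 ] min rows 1.1
```

>>> {"fn": "play_rows", "kwargs": {
  "commands": [
    {"fingers":1,"tx":0.03,"ty":0,"tz":0,"ax":0,"ay":0,"az":0},
    {"fingers":1,"tx":0.059,"ty":0,"tz":0,"ax":0,"ay":0,"az":0},
    {"fingers":1,"tx":0.059,"ty":0,"tz":0,"ax":0,"ay":0,"az":0},
    {"fingers":1,"tx":0.059,"ty":0,"tz":0,"ax":0,"ay":0,"az":0},
    {"fingers":1,"tx":0.059,"ty":0,"tz":0,"ax":0,"ay":0,"az":0}
  ]
}}

```text
time_s: 10.28
tcp_pos: [0.5254, 0.0226, 0.199]
ee_rot: [[0.005, -0.987, -0.161], [0.001, -0.161, 0.987], [-1.0, -0.005, -0.0]]
wrist_force: [-0.1, 0.3, -0.6]
gripper_width: 0.115
```

>>> {"fn": "play_rows", "kwargs": {
  "commands": [
    {"fingers":1,"tx":0,"ty":0,"tz":0,"ax":0,"ay":0,"az":0},
    {"fingers":1,"tx":0,"ty":0,"tz":0,"ax":0,"ay":0,"az":0},
    {"fingers":1,"tx":0,"ty":0,"tz":0,"ax":0,"ay":0,"az":0},
    {"fingers":1,"tx":0,"ty":0,"tz":0,"ax":0,"ay":0,"az":0}
  ]
}}

```text
time_s: 10.62
tcp_pos: [0.5239, 0.0221, 0.1971]
ee_rot: [[0.001, -0.987, -0.16], [0.0, -0.16, 0.987], [-1.0, -0.001, 0.0]]
wrist_force: [-1.3, 0.4, -0.3]
gripper_width: 0.112
```

Run:
```python
from h import *
s=r.sense();print(s['tcp_pos'],s['joint_velocities']);plan(.5678,.0305,.196,189.3)
im=cv2.cvtColor(viewer.capture('wrist')['image'],cv2.COLOR_RGB2BGR)
sc=cv2.cvtColor(viewer.capture('scene')['image'],cv2.COLOR_RGB2BGR)
cv2.imwrite('pics/w7.png',np.hstack([cv2.resize(im[50:300,130:430],(420,350),interpolation=2),cv2.resize(sc[180:290,220:340],(382,350),interpolation=2)]))
```

```text
[0.52385917 0.02212606 0.19709744] [ 0.01551848  0.19412621 -0.37584111 -0.01779112  0.14824731 -0.02548841]
shift mm [  1.2 -44.7   1.2] turn deg [-0.08  0.01  0.07] | t [ 0.0015 -0.0596  0.0016] a [-0.0004  0.      0.0004] min rows 1.1
```

View pics/w7.png

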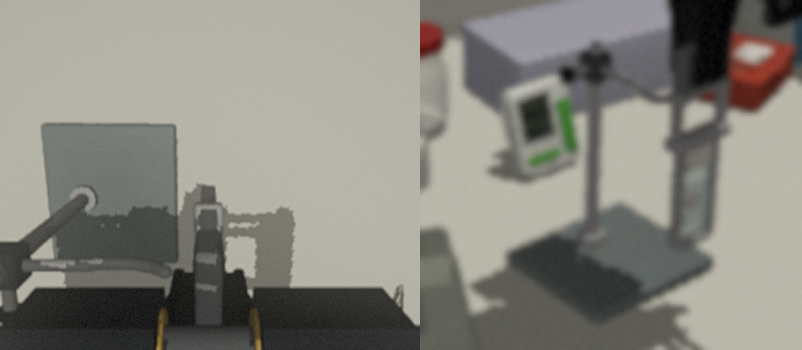

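The picture shows the carrier just in front of the hook tip, with the hook level with the upper part of the loop window. I'll slide it on slowly.

>>> {"fn": "play_rows", "kwargs": {
  "commands": [
    {"fingers":1,"tx":0,"ty":-0.015,"tz":0.001,"ax":0,"ay":0,"az":0},
    {"fingers":1,"tx":0,"ty":-0.03,"tz":0.001,"ax":0,"ay":0,"az":0},
    {"fingers":1,"tx":0,"ty":-0.03,"tz":0.001,"ax":0,"ay":0,"az":0}
  ]
}}

```text
time_s: 10.97
tcp_pos: [0.5473, 0.0268, 0.1964]
ee_rot: [[0.001, -0.987, -0.161], [-0.0, -0.161, 0.987], [-1.0, -0.001, -0.0]]
wrist_force: [0.2, 0.6, -0.2]
gripper_width: 0.106
```

>>> {"fn": "play_rows", "kwargs": {
  "commands": [
    {"fingers":1,"tx":0,"ty":-0.015,"tz":0,"ax":0,"ay":0,"az":0},
    {"fingers":1,"tx":0,"ty":-0.03,"tz":0,"ax":0,"ay":0,"az":0},
    {"fingers":1,"tx":0,"ty":-0.03,"tz":0,"ax":0,"ay":0,"az":0},
    {"fingers":1,"tx":0,"ty":-0.03,"tz":0,"ax":0,"ay":0,"az":0},
    {"fingers":1,"tx":0,"ty":-0.03,"tz":0,"ax":0,"ay":0,"az":0}
  ]
}}

```text
time_s: 11.38
tcp_pos: [0.567, 0.0299, 0.1961]
ee_rot: [[-0.001, -0.987, -0.16], [-0.0, -0.16, 0.987], [-1.0, 0.001, 0.0]]
wrist_force: [-0.3, 0.1, -0.4]
gripper_width: 0.11
```

>>> {"fn": "play_rows", "kwargs": {
  "commands": [
    {"fingers":1,"tx":0.008,"ty":0,"tz":0,"ax":0,"ay":0,"az":0},
    {"fingers":1,"tx":0.015,"ty":0,"tz":0,"ax":0,"ay":0,"az":0},
    {"fingers":1,"tx":0.015,"ty":0,"tz":0,"ax":0,"ay":0,"az":0},
    {"fingers":1,"tx":0.015,"ty":0,"tz":0,"ax":0,"ay":0,"az":0}
  ]
}}

```text
time_s: 11.72
tcp_pos: [0.5673, 0.0299, 0.1846]
ee_rot: [[-0.001, -0.987, -0.16], [-0.0, -0.16, 0.987], [-1.0, 0.001, -0.0]]
wrist_force: [-0.7, -0.4, -0.4]
gripper_width: 0.117
```

>>> {"fn": "play_rows", "kwargs": {
  "commands": [
    {"fingers":1,"tx":0.004,"ty":0,"tz":0,"ax":0,"ay":0,"az":0},
    {"fingers":1,"tx":0.007,"ty":0,"tz":0,"ax":0,"ay":0,"az":0},
    {"fingers":1,"tx":0.007,"ty":0,"tz":0,"ax":0,"ay":0,"az":0},
    {"fingers":1,"tx":0.007,"ty":0,"tz":0,"ax":0,"ay":0,"az":0}
  ]
}}

```text
time_s: 12.05
tcp_pos: [0.5681, 0.0301, 0.1805]
ee_rot: [[0.001, -0.987, -0.161], [0.0, -0.161, 0.987], [-1.0, -0.001, -0.0]]
wrist_force: [-1.2, 0.4, 3.7]
gripper_width: 0.114
```

There's contact at the expected height (Fz 3.7 N, eye at about 0.150). I'll open just enough to release.

>>> {"fn": "play_rows", "kwargs": {
  "commands": [
    {"fingers":0.6,"tx":0,"ty":0,"tz":0,"ax":0,"ay":0,"az":0},
    {"fingers":0.5,"tx":0,"ty":0,"tz":0,"ax":0,"ay":0,"az":0},
    {"fingers":0.5,"tx":0,"ty":0,"tz":0,"ax":0,"ay":0,"az":0},
    {"fingers":0.5,"tx":0,"ty":0,"tz":0,"ax":0,"ay":0,"az":0},
    {"fingers":0.5,"tx":0,"ty":0,"tz":0,"ax":0,"ay":0,"az":0}
  ]
}}

```text
time_s: 12.47
tcp_pos: [0.5678, 0.03, 0.1797]
ee_rot: [[-0.0, -0.987, -0.16], [-0.0, -0.16, 0.987], [-1.0, 0.0, -0.0]]
wrist_force: [1.2, -0.2, -0.4]
gripper_width: 0.245
```

Run:
```python
from h import *
s=r.sense();print(s['tcp_pos'],s['gripper_width'],s['wrist_force'])
p=viewer.capture('scene');sc=cv2.cvtColor(p['image'],cv2.COLOR_RGB2BGR)
w=viewer.capture('wrist');im=cv2.cvtColor(w['image'],cv2.COLOR_RGB2BGR)
print([(q['uv'],q['score']) for q in spotter.find_in('carrier_done',p)[:3]],proj(p,[.568,.0285,.12]))
cv2.imwrite('pics/w8.png',np.hstack([cv2.resize(im[50:300,130:430],(420,350),interpolation=2),cv2.resize(sc[180:290,220:340],(382,350),interpolation=2)]))
```

```text
[0.56784251 0.03001642 0.17968324] 0.24507302380457016 [ 1.24966388 -0.2435403  -0.35453422]
[([286.6, 226.7], 0.71)] [[290.20839811 222.08638013]]
```

>>> {"fn": "play_rows", "kwargs": {
  "commands": [
    {"fingers":0.5,"tx":-0.015,"ty":0,"tz":0,"ax":0,"ay":0,"az":0},
    {"fingers":0.5,"tx":-0.035,"ty":0,"tz":0,"ax":0,"ay":0,"az":0},
    {"fingers":0.5,"tx":-0.07,"ty":0,"tz":0,"ax":0,"ay":0,"az":0},
    {"fingers":0.5,"tx":-0.12,"ty":0,"tz":0,"ax":0,"ay":0,"az":0},
    {"fingers":-1,"tx":-0.16,"ty":0,"tz":0,"ax":0,"ay":0,"az":0}
  ]
}}

```text
time_s: 13.03
tcp_pos: [0.568, 0.0299, 0.302]
ee_rot: [[0.001, -0.987, -0.16], [-0.0, -0.16, 0.987], [-1.0, -0.001, -0.001]]
wrist_force: [1.2, 0.6, 0.9]
gripper_width: 0.274
```

Run:
```python
from h import *
s=r.sense();print(s['time_s'],s['tcp_pos'],s['gripper_width'])
p=viewer.capture('scene');sc=cv2.cvtColor(p['image'],cv2.COLOR_RGB2BGR)
w=viewer.capture('wrist');im=cv2.cvtColor(w['image'],cv2.COLOR_RGB2BGR)
print([(q['uv'],q['score']) for q in spotter.find_in('carrier_done',p)[:3]])
cv2.imwrite('pics/w9.png',np.hstack([cv2.resize(im[50:300,130:430],(420,350),interpolation=2),cv2.resize(sc[180:290,220:340],(382,350),interpolation=2)]))
t=viewer.capture('top')
for z,k in((.041,'slide_stand'),(.15,'carrier_next')):
  for q in spotter.silhouettes(k,t)[:3]:
    m=q['region'].astype(np.uint8);c=max(cv2.findContours(m,0,2)[0],key=cv2.contourArea)
    box=cv2.boxPoints(cv2.minAreaRect(c));print(k,round(q['score'],2),m.sum(),box.round(1).tolist(),back(t,box,z).mean(0).round(4))
```

```text
13.0333 [0.56801381 0.0298773  0.30199202] 0.2740671966884204
[([290.7, 222.3], 0.92)]
slide_stand 0.91 420 [[355.1000061035156, 257.79998779296875], [361.70001220703125, 236.60000610351562], [389.5, 245.3000030517578], [382.8999938964844, 266.5]] [ 0.5432 -0.2525  0.041 ]
carrier_next 0.64 260 [[373.0, 241.0], [390.0, 241.0], [390.0, 259.0], [373.0, 259.0]] [ 0.5448 -0.2515  0.15  ]
```

View pics/w9.png

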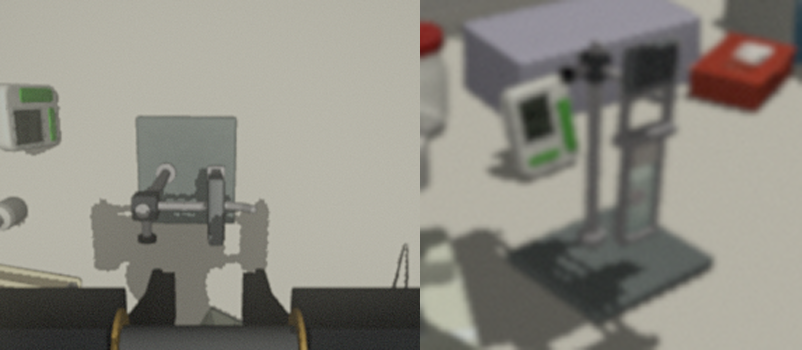

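The finished carrier hangs cleanly on the hook (scene crop about (645,140), wrist crop about (215,205)). Now to the slide stand.

>>> {"fn": "play_rows", "kwargs": {
  "commands": [
    {"fingers":-1,"tx":0,"ty":0.0899,"tz":-0.1657,"ax":-0.188,"ay":0,"az":0},
    {"fingers":-1,"tx":0,"ty":0.0899,"tz":-0.1657,"ax":-0.188,"ay":0,"az":0},
    {"fingers":-1,"tx":0,"ty":0.0899,"tz":-0.1657,"ax":-0.188,"ay":0,"az":0},
    {"fingers":-1,"tx":0,"ty":0.0899,"tz":-0.1657,"ax":-0.188,"ay":0,"az":0},
    {"fingers":-1,"tx":0,"ty":0.0899,"tz":-0.1657,"ax":-0.188,"ay":0,"az":0}
  ]
}}

```text
time_s: 13.75
tcp_pos: [0.5189, -0.1066, 0.2984]
ee_rot: [[-0.004, -0.729, -0.684], [-0.001, -0.684, 0.73], [-1.0, 0.003, 0.002]]
wrist_force: [-0.0, -0.0, 1.0]
gripper_width: 0.89
```

>>> {"fn": "play_rows", "kwargs": {
  "commands": [
    {"fingers":-1,"tx":0.02,"ty":0.1672,"tz":-0.087,"ax":-0.188,"ay":0,"az":0},
    {"fingers":-1,"tx":0.02,"ty":0.1672,"tz":-0.087,"ax":-0.188,"ay":0,"az":0},
    {"fingers":-1,"tx":0.02,"ty":0.1672,"tz":-0.087,"ax":-0.188,"ay":0,"az":0},
    {"fingers":-1,"tx":0.02,"ty":0.1672,"tz":-0.087,"ax":-0.188,"ay":0,"az":0},
    {"fingers":-1,"tx":0.02,"ty":0.1672,"tz":-0.087,"ax":-0.188,"ay":0,"az":0}
  ]
}}

```text
time_s: 14.17
tcp_pos: [0.4714, -0.2399, 0.2823]
ee_rot: [[-0.006, -0.227, -0.974], [0.001, -0.974, 0.227], [-1.0, 0.001, 0.006]]
wrist_force: [-0.5, 1.5, -0.4]
gripper_width: 0.998
```

>>> {"fn": "play_rows", "kwargs": {
  "commands": [
    {"fingers":-1,"tx":0,"ty":0,"tz":0,"ax":0,"ay":0,"az":0},
    {"fingers":-1,"tx":0,"ty":0,"tz":0,"ax":0,"ay":0,"az":0},
    {"fingers":-1,"tx":0,"ty":0,"tz":0,"ax":0,"ay":0,"az":0},
    {"fingers":-1,"tx":0,"ty":0,"tz":0,"ax":0,"ay":0,"az":0},
    {"fingers":-1,"tx":0,"ty":0,"tz":0,"ax":0,"ay":0,"az":0}
  ]
}}

```text
time_s: 14.58
tcp_pos: [0.4745, -0.236, 0.2848]
ee_rot: [[-0.0, -0.228, -0.974], [0.0, -0.974, 0.228], [-1.0, -0.0, 0.0]]
wrist_force: [0.3, -0.0, -0.2]
gripper_width: 0.997
```

Run:
```python
from h import *
import pickle
s=r.sense();R=s['ee_rot'];print(s['time_s'],s['tcp_pos'],np.degrees(np.arctan2(R[1][1],R[0][1])),s['gripper_width'])
w=viewer.capture('wrist');pickle.dump((w,s),open('w10.pkl','wb'));cv2.imwrite('pics/w10.png',cv2.cvtColor(w['image'],cv2.COLOR_RGB2BGR))
for z,k in((.041,'slide_stand'),(.164,'carrier_next')):
  for q in spotter.silhouettes(k,w)[:3]:
    m=q['region'].astype(np.uint8);c=max(cv2.findContours(m,0,2)[0],key=cv2.contourArea)
    re=cv2.minAreaRect(c);b=cv2.boxPoints(re);X=back(w,b,z,s)[:,:2];e=X[1]-X[0],X[2]-X[1]
    print(k,round(q['score'],2),m.sum(),b.round(1).tolist(),X.mean(0).round(4),[(round(np.hypot(*v),4),round(np.degrees(np.arctan2(v[1],v[0])),1)) for v in e])
```

```text
14.5833 [ 0.47454268 -0.2359826   0.28479093] -103.15346585329111 0.9973735313899637
slide_stand 0.74 871 [[-3.799999952316284, 153.0], [54.79999923706055, 141.1999969482422], [58.79999923706055, 161.0], [0.20000000298023224, 172.8000030517578]] [0.5729 0.0574] [(np.float64(0.0758), np.float64(-92.5)), (np.float64(0.0239), np.float64(166.9))]
slide_stand 0.61 6607 [[-4.800000190734863, 110.4000015258789], [73.19999694824219, 71.4000015258789], [112.5999984741211, 150.1999969482422], [34.599998474121094, 189.1999969482422]] [0.5932 0.013 ] [(np.float64(0.1083), np.float64(-80.2)), (np.float64(0.0941), np.float64(-173.6))]
slide_stand 0.57 2392 [[253.0, 93.0], [280.0, 93.0], [280.0, 143.0], [253.0, 143.0]] [ 0.5501 -0.2389] [(np.float64(0.0313), np.float64(-103.2)), (np.float64(0.0569), np.float64(166.9))]
carrier_next 0.62 852 [[278.1000061035156, 144.6999969482422], [280.20001220703125, 89.5], [295.8999938964844, 90.0999984741211], [293.79998779296875, 145.3000030517578]] [ 0.5468 -0.2598] [(np.float64(0.0429), np.float64(-15.4)), (np.float64(0.0124), np.float64(-105.2))]
```

Run:
```python
from h import *
import pickle
w,s=pickle.load(open('w10.pkl','rb'));im=cv2.cvtColor(w['image'],cv2.COLOR_RGB2BGR)
h=cv2.cvtColor(im,cv2.COLOR_BGR2HSV);m=cv2.inRange(h,(85,110,40),(115,255,255));m[:40]=0;m[220:]=0;m[:,:200]=0;m[:,360:]=0
b=cv2.boxPoints(cv2.minAreaRect(cv2.findNonZero(m)))
for z in(.0,.008,.041):
    X=back(w,b,z,s)[:,:2];e=X[1]-X[0],X[2]-X[1];print(z,b.round(1).tolist(),X.mean(0).round(4),[(round(np.hypot(*v),4),round(np.degrees(np.arctan2(v[1],v[0])),1)) for v in e])
def draw(C,yaw,z,hx,hy,col):
    a=np.radians(yaw);u=np.array([np.cos(a),np.sin(a)]);v=np.array([-u[1],u[0]])
    q=np.array([proj(w,np.r_[C+sx*u*hx+sy*v*hy,z],s)[0] for sx,sy in((-1,-1),(-1,1),(1,1),(1,-1))]);print(q.round(1).tolist())
    cv2.polylines(im,[((q+.0)*16).astype(int)],True,col,1,cv2.LINE_AA,4)
C=np.array([.5468,-.2598]);draw(C,-13.2,.164,.022,.005,(0,0,255));draw(C,-13.2,.104,.024,.007,(0,255,255));draw(np.array([.5468,-.2555]),-13.2,0,.031,.041,(0,255,0))
cv2.imwrite('pics/w10b.png',cv2.resize(im[40:265,140:440],(800,600),interpolation=2))
g=cv2.cvtColor(w['image'],cv2.COLOR_RGB2GRAY);print(g[118,265:310].tolist(),g[75:165,287].tolist())
```

```text
0.0 [[252.89999389648438, 141.8000030517578], [254.1999969482422, 94.5], [316.29998779296875, 96.30000305175781], [314.8999938964844, 143.60000610351562]] [ 0.5435 -0.2601] [(np.float64(0.0596), np.float64(-16.2)), (np.float64(0.0797), np.float64(-104.7))]
0.008 [[252.89999389648438, 141.8000030517578], [254.1999969482422, 94.5], [316.29998779296875, 96.30000305175781], [314.8999938964844, 143.60000610351562]] [ 0.5436 -0.26  ] [(np.float64(0.0585), np.float64(-16.2)), (np.float64(0.0782), np.float64(-104.7))]
0.041 [[252.89999389648438, 141.8000030517578], [254.1999969482422, 94.5], [316.29998779296875, 96.30000305175781], [314.8999938964844, 143.60000610351562]] [ 0.5442 -0.2595] [(np.float64(0.0539), np.float64(-16.2)), (np.float64(0.0721), np.float64(-104.7))]
[[292.8, 145.8], [280.7, 145.8], [280.9, 89.1], [293.5, 89.1]]
[[292.2, 142.3], [278.4, 142.3], [278.4, 91.8], [292.8, 91.8]]
[[311.2, 141.9], [249.9, 141.9], [248.6, 92.6], [312.6, 92.6]]
[73, 74, 75, 75, 77, 76, 73, 73, 76, 70, 72, 74, 78, 73, 74, 90, 81, 78, 92, 112, 120, 124, 130, 131, 132, 133, 134, 132, 116, 89, 90, 90, 100, 103, 99, 94, 88, 76, 69, 74, 89, 105, 111, 109, 110] [175, 172, 173, 172, 175, 172, 174, 173, 175, 174, 175, 172, 176, 173, 149, 117, 110, 118, 122, 119, 120, 126, 125, 121, 120, 124, 123, 123, 122, 123, 126, 125, 127, 123, 124, 126, 126, 125, 127, 127, 124, 126, 128, 130, 125, 126, 124, 128, 128, 130, 126, 129, 130, 128, 126, 123, 129, 126, 125, 128, 132, 128, 129, 128, 128, 128, 126, 125, 130, 118, 100, 106, 114, 115, 114, 115, 116, 114, 114, 119, 117, 117, 117, 116, 119, 118, 117, 120, 120, 120]
```

View pics/w10b.png

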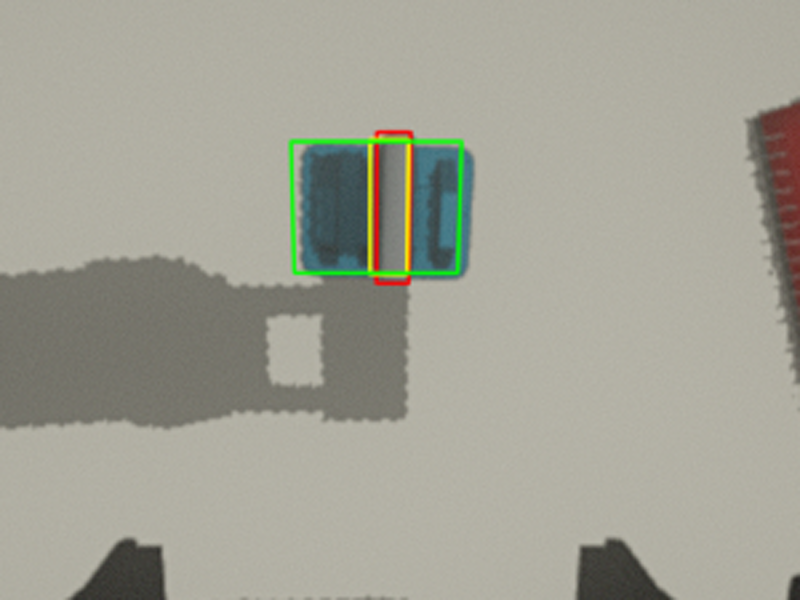

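The overlay confirms the waiting carrier stands upright at about (0.547, −0.260), yaw about −14.9°. The plate is at crop (395,135–283). I've now viewed 12 pictures, so the remaining checks will be numeric.

Run:
```python
from h import *
plan(.5468,-.2598,.20,255.1)
```

```text
shift mm [ 85.    6.5 -75.8] turn deg [ 1.76 -0.01  0.  ] | t [ 0.1133  0.0087 -0.1011] a [ 0.0098 -0.0001  0.    ] min rows 2.7
```

>>> {"fn": "play_rows", "kwargs": {
  "commands": [
    {"fingers":-1,"tx":0.03,"ty":0.0087,"tz":-0.1011,"ax":0.0098,"ay":0,"az":0},
    {"fingers":-1,"tx":0.03,"ty":0.0087,"tz":-0.1011,"ax":0.0098,"ay":0,"az":0},
    {"fingers":-1,"tx":0.07,"ty":0.0087,"tz":-0.1011,"ax":0.0098,"ay":0,"az":0},
    {"fingers":-1,"tx":0.1133,"ty":0.0087,"tz":-0.1011,"ax":0.0098,"ay":0,"az":0},
    {"fingers":-1,"tx":0.1133,"ty":0.0087,"tz":-0.1011,"ax":0.0098,"ay":0,"az":0}
  ]
}}

```text
time_s: 15.15
tcp_pos: [0.5431, -0.2587, 0.1925]
ee_rot: [[-0.014, -0.259, -0.966], [0.005, -0.966, 0.259], [-1.0, -0.002, 0.014]]
wrist_force: [-2.4, 0.7, -2.5]
gripper_width: 1.003
```

>>> {"fn": "play_rows", "kwargs": {
  "commands": [
    {"fingers":-1,"tx":0,"ty":0,"tz":0,"ax":0,"ay":0,"az":0},
    {"fingers":-1,"tx":0,"ty":0,"tz":0,"ax":0,"ay":0,"az":0},
    {"fingers":-1,"tx":0,"ty":0,"tz":0,"ax":0,"ay":0,"az":0},
    {"fingers":-1,"tx":0,"ty":0,"tz":0,"ax":0,"ay":0,"az":0}
  ]
}}

```text
time_s: 15.48
tcp_pos: [0.5475, -0.2606, 0.2026]
ee_rot: [[0.005, -0.257, -0.966], [-0.001, -0.966, 0.257], [-1.0, 0.0, -0.005]]
wrist_force: [-0.4, -0.6, -0.5]
gripper_width: 1.0
```

Run:
```python
from h import *
s=r.sense();print(s['time_s'],s['tcp_pos']);plan(.5468,-.2598,.156,255.1)
w=viewer.capture('wrist')
for q in spotter.silhouettes('carrier_next',w)[:2]:
    m=q['region'];ys,xs=np.nonzero(m);print(round(q['score'],2),xs.min(),xs.max(),ys.min(),ys.max())
print(proj(w,[[.5468,-.2598,.164]],s))
a=np.radians(-14.9);print([proj(w,[.5468+k*.022*np.cos(a),-.2598+k*.022*np.sin(a),.164],s).round(1).tolist() for k in(-1,1)])
```

```text
15.4833 [ 0.54750101 -0.26056103  0.20259087]
shift mm [46.6 -0.6  1.1] turn deg [-0.01 -0.27 -0.  ] | t [ 0.0621 -0.0007  0.0015] a [-0.0001 -0.0015 -0.    ] min rows 1.1
0.75 269 289 179 277
[[277.79167246 246.68020054]]
[[[277.8, 278.1]], [[277.7, 213.2]]]
```

>>> {"fn": "play_rows", "kwargs": {
  "commands": [
    {"fingers":-1,"tx":0.03,"ty":0,"tz":0,"ax":0,"ay":0,"az":0},
    {"fingers":-1,"tx":0.0587,"ty":0,"tz":0,"ax":0,"ay":0,"az":0},
    {"fingers":-1,"tx":0.0587,"ty":0,"tz":0,"ax":0,"ay":0,"az":0},
    {"fingers":-1,"tx":0.0587,"ty":0,"tz":0,"ax":0,"ay":0,"az":0},
    {"fingers":1,"tx":0.0587,"ty":0,"tz":0,"ax":0,"ay":0,"az":0}
  ]
}}

```text
time_s: 16.0
tcp_pos: [0.5474, -0.2608, 0.1575]
ee_rot: [[0.002, -0.257, -0.966], [-0.001, -0.966, 0.257], [-1.0, 0.001, -0.002]]
wrist_force: [-0.2, 0.1, 0.8]
gripper_width: 0.974
```

>>> {"fn": "play_rows", "kwargs": {
  "commands": [
    {"fingers":1,"tx":0,"ty":0,"tz":0,"ax":0,"ay":0,"az":0},
    {"fingers":1,"tx":0,"ty":0,"tz":0,"ax":0,"ay":0,"az":0},
    {"fingers":1,"tx":0,"ty":0,"tz":0,"ax":0,"ay":0,"az":0},
    {"fingers":1,"tx":0,"ty":0,"tz":0,"ax":0,"ay":0,"az":0},
    {"fingers":1,"tx":0,"ty":0,"tz":0,"ax":0,"ay":0,"az":0}
  ]
}}

```text
time_s: 16.42
tcp_pos: [0.5467, -0.2604, 0.1563]
ee_rot: [[0.001, -0.258, -0.966], [-0.0, -0.966, 0.258], [-1.0, -0.0, -0.001]]
wrist_force: [-0.2, 0.3, 0.0]
gripper_width: 0.628
```

>>> {"fn": "play_rows", "kwargs": {
  "commands": [
    {"fingers":1,"tx":0,"ty":0,"tz":0,"ax":0,"ay":0,"az":0},
    {"fingers":1,"tx":0,"ty":0,"tz":0,"ax":0,"ay":0,"az":0},
    {"fingers":1,"tx":0,"ty":0,"tz":0,"ax":0,"ay":0,"az":0},
    {"fingers":1,"tx":0,"ty":0,"tz":0,"ax":0,"ay":0,"az":0},
    {"fingers":1,"tx":0,"ty":0,"tz":0,"ax":0,"ay":0,"az":0}
  ]
}}

```text
time_s: 16.83
tcp_pos: [0.5466, -0.2603, 0.1558]
ee_rot: [[-0.0, -0.258, -0.966], [0.0, -0.966, 0.258], [-1.0, -0.0, 0.0]]
wrist_force: [-0.2, 0.1, 0.6]
gripper_width: 0.249
```

>>> {"fn": "play_rows", "kwargs": {
  "commands": [
    {"fingers":1,"tx":0,"ty":0,"tz":0,"ax":0,"ay":0,"az":0},
    {"fingers":1,"tx":0,"ty":0,"tz":0,"ax":0,"ay":0,"az":0},
    {"fingers":1,"tx":0,"ty":0,"tz":0,"ax":0,"ay":0,"az":0},
    {"fingers":1,"tx":0,"ty":0,"tz":0,"ax":0,"ay":0,"az":0},
    {"fingers":1,"tx":0,"ty":0,"tz":0,"ax":0,"ay":0,"az":0}
  ]
}}

```text
time_s: 17.25
tcp_pos: [0.5465, -0.2604, 0.1559]
ee_rot: [[-0.0, -0.258, -0.966], [-0.0, -0.966, 0.258], [-1.0, 0.0, 0.0]]
wrist_force: [0.4, -0.7, -0.2]
gripper_width: 0.114
```

Run:
```python
from h import *
import pickle
s=r.sense();print(s['time_s'],s['tcp_pos'],s['wrist_force'],s['moment'],s['gripper_width'])
w=viewer.capture('wrist');pickle.dump((w,s),open('w12.pkl','wb'))
for q in spotter.silhouettes('carrier_next',w)[:2]:
    ys,xs=np.nonzero(q['region']);print(round(q['score'],2),xs.min(),xs.max(),ys.min(),ys.max())
print(proj(w,[[.5468+k*.024*.966,-.2598-k*.024*.257,.104] for k in(-1,1)],s).round(1).tolist())
```

```text
17.25 [ 0.54654255 -0.26036043  0.15588497] [ 0.37694268 -0.69370293 -0.21530106] [-0.17369752  0.11229656  0.0122133 ] 0.11384999100620316
0.94 266 290 188 321
[[277.8, 269.6], [277.7, 202.4]]
```

The second carrier is gripped (opening 0.114). Next: lift high, clear of the drying stand, then carry and turn it to the unit.

>>> {"fn": "play_rows", "kwargs": {
  "commands": [
    {"fingers":1,"tx":-0.03,"ty":0,"tz":0,"ax":0,"ay":0,"az":0},
    {"fingers":1,"tx":-0.08,"ty":0,"tz":0,"ax":0,"ay":0,"az":0},
    {"fingers":1,"tx":-0.13,"ty":0,"tz":0,"ax":0,"ay":0,"az":0},
    {"fingers":1,"tx":-0.18,"ty":0,"tz":0,"ax":0,"ay":0,"az":0},
    {"fingers":1,"tx":-0.23,"ty":0,"tz":0,"ax":0,"ay":0,"az":0}
  ]
}}

```text
time_s: 17.77
tcp_pos: [0.5461, -0.2601, 0.33]
ee_rot: [[-0.0, -0.258, -0.966], [0.0, -0.966, 0.258], [-1.0, -0.0, 0.001]]
wrist_force: [0.9, 0.2, -0.5]
gripper_width: 0.113
```

>>> {"fn": "play_rows", "kwargs": {
  "commands": [
    {"fingers":1,"tx":-0.0433,"ty":0,"tz":0,"ax":0,"ay":0,"az":0},
    {"fingers":1,"tx":-0.0433,"ty":0,"tz":0,"ax":0,"ay":0,"az":0},
    {"fingers":1,"tx":-0.0433,"ty":0,"tz":0,"ax":0,"ay":0,"az":0}
  ]
}}

```text
time_s: 18.02
tcp_pos: [0.547, -0.2603, 0.3632]
ee_rot: [[0.005, -0.258, -0.966], [-0.001, -0.966, 0.258], [-1.0, -0.001, -0.005]]
wrist_force: [-0.3, -0.3, -2.8]
gripper_width: 0.11
```

>>> {"fn": "play_rows", "kwargs": {
  "commands": [
    {"fingers":1,"tx":0,"ty":-0.2237,"tz":0.0746,"ax":0.1743,"ay":0,"az":0},
    {"fingers":1,"tx":0,"ty":-0.2237,"tz":0.0746,"ax":0.1743,"ay":0,"az":0},
    {"fingers":1,"tx":0,"ty":-0.2237,"tz":0.0746,"ax":0.1743,"ay":0,"az":0},
    {"fingers":1,"tx":0,"ty":-0.2237,"tz":0.0746,"ax":0.1743,"ay":0,"az":0},
    {"fingers":1,"tx":0,"ty":-0.2237,"tz":0.0746,"ax":0.1743,"ay":0,"az":0}
  ]
}}

```text
time_s: 18.43
tcp_pos: [0.5344, -0.0811, 0.3587]
ee_rot: [[-0.004, -0.726, -0.688], [0.001, -0.688, 0.726], [-1.0, 0.002, 0.003]]
wrist_force: [0.6, -0.2, -1.1]
gripper_width: 0.113
```

>>> {"fn": "play_rows", "kwargs": {
  "commands": [
    {"fingers":1,"tx":0,"ty":-0.1522,"tz":0.1803,"ax":0.1743,"ay":0,"az":0},
    {"fingers":1,"tx":0,"ty":-0.1522,"tz":0.1803,"ax":0.1743,"ay":0,"az":0},
    {"fingers":1,"tx":0,"ty":-0.1522,"tz":0.1803,"ax":0.1743,"ay":0,"az":0},
    {"fingers":1,"tx":0,"ty":-0.1522,"tz":0.1803,"ax":0.1743,"ay":0,"az":0},
    {"fingers":1,"tx":0,"ty":-0.1522,"tz":0.1803,"ax":0.1743,"ay":0,"az":0}
  ]
}}

```text
time_s: 18.85
tcp_pos: [0.5235, 0.0953, 0.3586]
ee_rot: [[-0.004, -0.978, -0.209], [-0.001, -0.209, 0.978], [-1.0, 0.004, 0.0]]
wrist_force: [0.5, -0.5, -0.6]
gripper_width: 0.115
```

>>> {"fn": "play_rows", "kwargs": {
  "commands": [
    {"fingers":1,"tx":0,"ty":-0.0365,"tz":0.2331,"ax":0.1743,"ay":0,"az":0},
    {"fingers":1,"tx":0,"ty":-0.0365,"tz":0.2331,"ax":0.1743,"ay":0,"az":0},
    {"fingers":1,"tx":0,"ty":-0.0365,"tz":0.2331,"ax":0.1743,"ay":0,"az":0},
    {"fingers":1,"tx":0,"ty":-0.0365,"tz":0.2331,"ax":0.1743,"ay":0,"az":0},
    {"fingers":1,"tx":0,"ty":-0.0365,"tz":0.2331,"ax":0.1743,"ay":0,"az":0}
  ]
}}

```text
time_s: 19.27
tcp_pos: [0.5129, 0.2733, 0.3578]
ee_rot: [[-0.004, -0.944, 0.329], [-0.002, 0.329, 0.944], [-1.0, 0.003, -0.003]]
wrist_force: [0.8, -0.9, -1.2]
gripper_width: 0.108
```

>>> {"fn": "play_rows", "kwargs": {
  "commands": [
    {"fingers":1,"tx":0,"ty":0,"tz":0,"ax":0,"ay":0,"az":0},
    {"fingers":1,"tx":0,"ty":0,"tz":0,"ax":0,"ay":0,"az":0},
    {"fingers":1,"tx":0,"ty":0,"tz":0,"ax":0,"ay":0,"az":0},
    {"fingers":1,"tx":0,"ty":0,"tz":0,"ax":0,"ay":0,"az":0},
    {"fingers":1,"tx":0,"ty":0,"tz":0,"ax":0,"ay":0,"az":0}
  ]
}}

```text
time_s: 19.68
tcp_pos: [0.5144, 0.2681, 0.3609]
ee_rot: [[-0.0, -0.945, 0.328], [-0.0, 0.328, 0.945], [-1.0, 0.0, -0.0]]
wrist_force: [-0.4, -0.5, -0.5]
gripper_width: 0.11
```

Run:
```python
from h import *
import pickle
s=r.sense();print(s['time_s'],s['tcp_pos'],s['gripper_width'])
plan(.5136,.2693,.25,161)
w=viewer.capture('wrist');pickle.dump((w,s),open('w13.pkl','wb'))
wo,so=pickle.load(open('w5.pkl','rb'))
for ww,ss,d,k in((wo,so,.140,'done'),(w,s,.134,'next')):
    R=np.array(ss['ee_rot']);P=np.array(ss['tcp_pos'])
    # project bottom ends & shoulder ends assuming tcp centred
    for o in(0,):
        q=[proj(ww,P+R@np.array([d-z,0,k2]),ss)[0].round(1).tolist() for z,k2 in((0.,-.017),(.082,-.024),(.142,-.022))]
    print(k,q)
    g=cv2.cvtColor(ww['image'],cv2.COLOR_RGB2BGR);cv2.imwrite(f'pics/cmp_{k}.png',g)
p=viewer.capture('scene');print([(q['uv'],round(q['score'],2)) for q in spotter.find_in('carrier_done',p)[:3]])
for q in spotter.silhouettes('carrier_next',w)[:1]:
    ys,xs=np.nonzero(q['region']);print(round(q['score'],2),xs.min(),xs.max(),ys.min(),ys.max())
```

```text
19.6833 [0.51436365 0.26814379 0.36088073] 0.11018287318206062
shift mm [110.9   1.1   0.9] turn deg [-0.13 -0.01 -0.01] | t [0.1478 0.0014 0.0012] a [-0.0007 -0.0001 -0.    ] min rows 2.7
done [[278.3, 184.9], [278.3, 200.6], [278.3, 236.7]]
next [[278.3, 186.3], [278.3, 203.0], [278.3, 241.5]]
[([289.3, 222.7], 0.74)]
0.58 267 290 187 320
```

Run:
```python
from h import *
import pickle
for f in('w5','w13'):
    w,s=pickle.load(open(f+'.pkl','rb'));g=cv2.cvtColor(w['image'],cv2.COLOR_RGB2GRAY)
    print(f,'r130-245',g[130:245,275:282].mean(1).round().astype(int).tolist())
    for C in([.5136,.2693],):
        a=np.radians(71);v=np.array([np.cos(a),np.sin(a)])
        print([(n,proj(w,np.r_[np.array(C)+k*v,z],s).round(1).tolist()) for n,k,z in(('flare-',-.022,.104),('slot-',-.018,.1),('flare+',.022,.104),('unit-',-.075,.09),('unit+',.075,.09))])
    print('col at row150',g[150,255:300].tolist())
    print('edge unit',g[60:110,225].tolist())
```

```text
w5 r130-245 [182, 181, 181, 181, 181, 180, 181, 180, 182, 181, 179, 167, 164, 170, 173, 173, 171, 169, 169, 170, 170, 169, 167, 165, 167, 166, 136, 122, 154, 169, 171, 170, 170, 169, 169, 169, 167, 150, 131, 122, 109, 104, 116, 121, 121, 121, 120, 120, 119, 119, 120, 118, 105, 93, 90, 90, 90, 89, 90, 90, 89, 85, 84, 80, 84, 101, 125, 140, 140, 116, 90, 85, 85, 87, 86, 87, 85, 86, 87, 83, 81, 81, 82, 79, 74, 69, 68, 69, 68, 68, 68, 68, 68, 67, 69, 66, 64, 67, 67, 69, 83, 96, 101, 104, 107, 107, 107, 106, 107, 107, 100, 85, 73, 68, 69]
[('flare-', [[277.6, 168.8]]), ('slot-', [[277.6, 171.8]]), ('flare+', [[277.7, 207.7]]), ('unit-', [[277.5, 117.8]]), ('unit+', [[277.7, 246.4]])]
col at row150 [173, 181, 182, 180, 180, 176, 159, 167, 169, 173, 167, 160, 162, 162, 160, 164, 170, 171, 169, 172, 169, 171, 168, 170, 171, 170, 172, 171, 172, 170, 168, 171, 170, 172, 170, 169, 165, 161, 149, 156, 167, 171, 172, 168, 151]
edge unit [174, 176, 172, 172, 173, 174, 174, 172, 173, 174, 172, 172, 172, 175, 172, 177, 172, 175, 174, 173, 175, 175, 174, 175, 175, 176, 174, 175, 173, 173, 177, 174, 1
[... 572 characters left out ...]
65, 65, 65, 66, 65, 64, 65, 63, 68, 79, 84, 80, 72]
[('flare-', [[279.1, 162.3]]), ('slot-', [[279.1, 165.0]]), ('flare+', [[279.2, 195.9]]), ('unit-', [[279.0, 118.9]]), ('unit+', [[279.3, 230.1]])]
col at row150 [174, 179, 158, 123, 126, 169, 183, 182, 184, 177, 162, 164, 169, 165, 168, 167, 168, 166, 170, 166, 168, 168, 169, 167, 167, 168, 167, 169, 169, 168, 168, 170, 166, 165, 165, 167, 167, 165, 163, 166, 165, 164, 165, 177, 182]
edge unit [175, 174, 174, 173, 174, 173, 175, 173, 173, 176, 173, 174, 174, 174, 175, 173, 175, 175, 174, 176, 176, 175, 175, 176, 176, 176, 175, 175, 176, 175, 176, 174, 176, 175, 174, 176, 176, 175, 175, 177, 176, 176, 175, 175, 176, 178, 177, 175, 176, 178]
```

Image profiles put the carrier 1.2 mm off the TCP in hand, and the slot edge agrees with the earlier slot estimate. The target TCP is therefore (0.5136, 0.2693).

>>> {"fn": "play_rows", "kwargs": {
  "commands": [
    {"fingers":1,"tx":0.05,"ty":0.0014,"tz":0.0012,"ax":-0.0007,"ay":0,"az":0},
    {"fingers":1,"tx":0.1,"ty":0.0014,"tz":0.0012,"ax":-0.0007,"ay":0,"az":0},
    {"fingers":1,"tx":0.1478,"ty":0.0014,"tz":0.0012,"ax":-0.0007,"ay":0,"az":0},
    {"fingers":1,"tx":0.1478,"ty":0.0014,"tz":0.0012,"ax":-0.0007,"ay":0,"az":0},
    {"fingers":1,"tx":0.1478,"ty":0.0014,"tz":0.0012,"ax":-0.0007,"ay":0,"az":0}
  ]
}}

```text
time_s: 20.3
tcp_pos: [0.5134, 0.2698, 0.2492]
ee_rot: [[-0.002, -0.946, 0.324], [-0.003, 0.324, 0.946], [-1.0, 0.001, -0.004]]
wrist_force: [0.3, 1.5, 1.3]
gripper_width: 0.112
```

>>> {"fn": "play_rows", "kwargs": {
  "commands": [
    {"fingers":1,"tx":0,"ty":0,"tz":0,"ax":0,"ay":0,"az":0},
    {"fingers":1,"tx":0,"ty":0,"tz":0,"ax":0,"ay":0,"az":0},
    {"fingers":1,"tx":0,"ty":0,"tz":0,"ax":0,"ay":0,"az":0},
    {"fingers":1,"tx":0,"ty":0,"tz":0,"ax":0,"ay":0,"az":0},
    {"fingers":1,"tx":0,"ty":0,"tz":0,"ax":0,"ay":0,"az":0}
  ]
}}

```text
time_s: 20.72
tcp_pos: [0.5139, 0.2709, 0.2513]
ee_rot: [[0.002, -0.946, 0.324], [0.001, 0.324, 0.946], [-1.0, -0.001, 0.002]]
wrist_force: [0.0, 0.6, -1.0]
gripper_width: 0.115
```

>>> {"fn": "play_rows", "kwargs": {
  "commands": [
    {"fingers":1,"tx":0,"ty":0,"tz":0,"ax":0,"ay":0,"az":0},
    {"fingers":1,"tx":0,"ty":0,"tz":0,"ax":0,"ay":0,"az":0},
    {"fingers":1,"tx":0,"ty":0,"tz":0,"ax":0,"ay":0,"az":0}
  ]
}}

```text
time_s: 20.97
tcp_pos: [0.5136, 0.2706, 0.2501]
ee_rot: [[0.0, -0.946, 0.324], [0.0, 0.324, 0.946], [-1.0, -0.0, 0.0]]
wrist_force: [0.5, 0.8, -1.4]
gripper_width: 0.112
```

Run:
```python
from h import *
s=r.sense();print(s['time_s'],s['tcp_pos'],s['wrist_force'],s['moment']);plan(.5136,.2693,.216,161)
```

```text
20.9667 [0.51358354 0.2706473  0.25011999] [ 0.52155173  0.80797916 -1.35971737] [-0.0143652   0.08087435  0.02110908]
shift mm [34.1 -0.5 -1.3] turn deg [0.07 0.   0.  ] | t [ 0.0455 -0.0006 -0.0017] a [0.0004 0.     0.    ] min rows 0.8
```

>>> {"fn": "play_rows", "kwargs": {
  "commands": [
    {"fingers":1,"tx":0.01,"ty":-0.0006,"tz":-0.0017,"ax":0.0004,"ay":0,"az":0},
    {"fingers":1,"tx":0.016,"ty":-0.0006,"tz":-0.0017,"ax":0.0004,"ay":0,"az":0},
    {"fingers":1,"tx":0.016,"ty":-0.0006,"tz":-0.0017,"ax":0.0004,"ay":0,"az":0},
    {"fingers":1,"tx":0.016,"ty":-0.0006,"tz":-0.0017,"ax":0.0004,"ay":0,"az":0}
  ]
}}

```text
time_s: 21.3
tcp_pos: [0.5134, 0.269, 0.2373]
ee_rot: [[-0.001, -0.945, 0.326], [-0.001, 0.326, 0.945], [-1.0, 0.001, -0.001]]
wrist_force: [-0.2, -0.1, -0.6]
gripper_width: 0.11
```

>>> {"fn": "play_rows", "kwargs": {
  "commands": [
    {"fingers":1,"tx":0.006,"ty":0,"tz":0,"ax":0,"ay":0,"az":0},
    {"fingers":1,"tx":0.012,"ty":0,"tz":0,"ax":0,"ay":0,"az":0},
    {"fingers":1,"tx":0.018,"ty":0,"tz":0,"ax":0,"ay":0,"az":0},
    {"fingers":1,"tx":0.018,"ty":0,"tz":0,"ax":0,"ay":0,"az":0},
    {"fingers":1,"tx":0.018,"ty":0,"tz":0,"ax":0,"ay":0,"az":0}
  ]
}}

```text
time_s: 21.72
tcp_pos: [0.5133, 0.2691, 0.2238]
ee_rot: [[-0.001, -0.945, 0.326], [-0.001, 0.326, 0.945], [-1.0, 0.001, -0.001]]
wrist_force: [0.1, -0.6, -1.2]
gripper_width: 0.112
```

>>> {"fn": "play_rows", "kwargs": {
  "commands": [
    {"fingers":1,"tx":0.006,"ty":0,"tz":0,"ax":0,"ay":0,"az":0},
    {"fingers":1,"tx":0.012,"ty":0,"tz":0,"ax":0,"ay":0,"az":0},
    {"fingers":1,"tx":0.018,"ty":0,"tz":0,"ax":0,"ay":0,"az":0},
    {"fingers":1,"tx":0.018,"ty":0,"tz":0,"ax":0,"ay":0,"az":0},
    {"fingers":1,"tx":0.018,"ty":0,"tz":0,"ax":0,"ay":0,"az":0}
  ]
}}

```text
time_s: 22.13
tcp_pos: [0.5133, 0.2692, 0.2103]
ee_rot: [[-0.001, -0.945, 0.326], [-0.001, 0.326, 0.945], [-1.0, 0.001, -0.001]]
wrist_force: [-0.8, -1.6, -2.2]
gripper_width: 0.115
```

The carrier is inside the narrow slot with no contact force. I'll continue to the ejector and push down.

>>> {"fn": "play_rows", "kwargs": {
  "commands": [
    {"fingers":1,"tx":0.009,"ty":0,"tz":0,"ax":0,"ay":0,"az":0},
    {"fingers":1,"tx":0.018,"ty":0,"tz":0,"ax":0,"ay":0,"az":0},
    {"fingers":1,"tx":0.027,"ty":0,"tz":0,"ax":0,"ay":0,"az":0},
    {"fingers":1,"tx":0.034,"ty":0,"tz":0,"ax":0,"ay":0,"az":0},
    {"fingers":1,"tx":0.034,"ty":0,"tz":0,"ax":0,"ay":0,"az":0}
  ]
}}

```text
time_s: 22.55
tcp_pos: [0.5131, 0.2691, 0.1837]
ee_rot: [[-0.002, -0.945, 0.326], [-0.001, 0.326, 0.945], [-1.0, 0.001, -0.001]]
wrist_force: [-1.0, -0.5, -1.5]
gripper_width: 0.116
```

>>> {"fn": "play_rows", "kwargs": {
  "commands": [
    {"fingers":1,"tx":0.006,"ty":0,"tz":0,"ax":0,"ay":0,"az":0},
    {"fingers":1,"tx":0.012,"ty":0,"tz":0,"ax":0,"ay":0,"az":0},
    {"fingers":1,"tx":0.016,"ty":0,"tz":0,"ax":0,"ay":0,"az":0},
    {"fingers":1,"tx":0.016,"ty":0,"tz":0,"ax":0,"ay":0,"az":0},
    {"fingers":1,"tx":0.016,"ty":0,"tz":0,"ax":0,"ay":0,"az":0}
  ]
}}

```text
time_s: 22.97
tcp_pos: [0.5135, 0.2691, 0.1732]
ee_rot: [[-0.0, -0.945, 0.326], [-0.0, 0.326, 0.945], [-1.0, 0.0, -0.001]]
wrist_force: [-0.1, -2.6, 1.0]
gripper_width: 0.112
```

>>> {"fn": "play_rows", "kwargs": {
  "commands": [
    {"fingers":1,"tx":0.004,"ty":0,"tz":0,"ax":0,"ay":0,"az":0},
    {"fingers":1,"tx":0.008,"ty":0,"tz":0,"ax":0,"ay":0,"az":0},
    {"fingers":1,"tx":0.009,"ty":0,"tz":0,"ax":0,"ay":0,"az":0},
    {"fingers":1,"tx":0.009,"ty":0,"tz":0,"ax":0,"ay":0,"az":0},
    {"fingers":1,"tx":0.009,"ty":0,"tz":0,"ax":0,"ay":0,"az":0}
  ]
}}

```text
time_s: 23.38
tcp_pos: [0.5136, 0.2691, 0.1668]
ee_rot: [[-0.0, -0.946, 0.326], [-0.0, 0.326, 0.946], [-1.0, -0.0, -0.0]]
wrist_force: [-1.4, -4.6, 2.8]
gripper_width: 0.115
```

>>> {"fn": "play_rows", "kwargs": {
  "commands": [
    {"fingers":1,"tx":0.001,"ty":0,"tz":-0.001,"ax":0,"ay":0,"az":0},
    {"fingers":1,"tx":0.002,"ty":0,"tz":-0.001,"ax":0,"ay":0,"az":0},
    {"fingers":1,"tx":0.0025,"ty":0,"tz":-0.001,"ax":0,"ay":0,"az":0},
    {"fingers":1,"tx":0.0025,"ty":0,"tz":-0.001,"ax":0,"ay":0,"az":0}
  ]
}}

```text
time_s: 23.72
tcp_pos: [0.5135, 0.2689, 0.1649]
ee_rot: [[0.001, -0.946, 0.325], [0.001, 0.325, 0.946], [-1.0, -0.0, 0.001]]
wrist_force: [-0.2, -2.6, 3.2]
gripper_width: 0.11
```

>>> {"fn": "play_rows", "kwargs": {
  "commands": [
    {"fingers":1,"tx":0.001,"ty":0,"tz":0,"ax":0,"ay":0,"az":0},
    {"fingers":1,"tx":0.0015,"ty":0,"tz":0,"ax":0,"ay":0,"az":0},
    {"fingers":1,"tx":0.0015,"ty":0,"tz":0,"ax":0,"ay":0,"az":0},
    {"fingers":1,"tx":0.0015,"ty":0,"tz":0,"ax":0,"ay":0,"az":0}
  ]
}}

```text
time_s: 24.05
tcp_pos: [0.5135, 0.2689, 0.1639]
ee_rot: [[0.001, -0.946, 0.325], [0.001, 0.325, 0.946], [-1.0, -0.0, 0.001]]
wrist_force: [-1.6, -2.0, 3.6]
gripper_width: 0.108
```

>>> {"fn": "play_rows", "kwargs": {
  "commands": [
    {"fingers":1,"tx":0.0007,"ty":0,"tz":0,"ax":0,"ay":0,"az":0},
    {"fingers":1,"tx":0.0013,"ty":0,"tz":0,"ax":0,"ay":0,"az":0},
    {"fingers":1,"tx":0.0013,"ty":0,"tz":0,"ax":0,"ay":0,"az":0},
    {"fingers":1,"tx":0.0013,"ty":0,"tz":0,"ax":0,"ay":0,"az":0}
  ]
}}

```text
time_s: 24.38
tcp_pos: [0.5136, 0.2688, 0.1638]
ee_rot: [[0.001, -0.946, 0.325], [0.001, 0.325, 0.946], [-1.0, -0.001, 0.001]]
wrist_force: [-2.1, -2.4, 7.1]
gripper_width: 0.112
```

The guard stopped the bar: z holds at 0.1638 while Fz jumps to 7 N. I'll add a small margin of push and check.

>>> {"fn": "play_rows", "kwargs": {
  "commands": [
    {"fingers":1,"tx":0.0008,"ty":0,"tz":0,"ax":0,"ay":0,"az":0},
    {"fingers":1,"tx":0.0008,"ty":0,"tz":0,"ax":0,"ay":0,"az":0},
    {"fingers":1,"tx":0.0008,"ty":0,"tz":0,"ax":0,"ay":0,"az":0},
    {"fingers":1,"tx":0.0008,"ty":0,"tz":0,"ax":0,"ay":0,"az":0},
    {"fingers":1,"tx":0.0008,"ty":0,"tz":0,"ax":0,"ay":0,"az":0}
  ]
}}

```text
time_s: 24.8
tcp_pos: [0.5137, 0.2688, 0.1638]
ee_rot: [[0.001, -0.946, 0.325], [0.001, 0.325, 0.946], [-1.0, -0.001, 0.001]]
wrist_force: [-3.9, -2.8, 10.1]
gripper_width: 0.11
```

>>> {"fn": "play_rows", "kwargs": {
  "commands": [
    {"fingers":1,"tx":0,"ty":0,"tz":0,"ax":0,"ay":0,"az":0},
    {"fingers":1,"tx":0,"ty":0,"tz":0,"ax":0,"ay":0,"az":0},
    {"fingers":1,"tx":0,"ty":0,"tz":0,"ax":0,"ay":0,"az":0},
    {"fingers":1,"tx":0,"ty":0,"tz":0,"ax":0,"ay":0,"az":0},
    {"fingers":1,"tx":0,"ty":0,"tz":0,"ax":0,"ay":0,"az":0}
  ]
}}

```text
time_s: 25.22
tcp_pos: [0.5136, 0.2688, 0.1638]
ee_rot: [[0.001, -0.946, 0.325], [0.001, 0.325, 0.946], [-1.0, -0.001, 0.001]]
wrist_force: [-3.0, -3.0, 9.3]
gripper_width: 0.115
```

Run:
```python
from h import *
s=r.sense();print(s['time_s'],s['tcp_pos'],s['wrist_force'],s['moment'],s['gripper_width'])
t=viewer.capture('top');p=viewer.capture('scene')
print([(q['uv'],round(q['score'],2)) for q in spotter.find_in('carrier_done',p)[:3]])
for k in('dropper_bottle','timer','slide_box'): print(k,[(q['uv'],round(q['score'],2)) for q in spotter.find_in(k,t)[:2]])
# shoulder underside visible? hand check: wrist profile for slip of plate in the grip
w=viewer.capture('wrist');g=cv2.cvtColor(w['image'],cv2.COLOR_RGB2GRAY);print(g[180:245,275:282].mean(1).round().astype(int).tolist())
R=np.array(s['ee_rot']);P=np.array(s['tcp_pos']);print([proj(w,P+R@np.array([.134-z,0,-k-.0012]),s)[0].round(1).tolist() for z,k in((.082,.024),(.105,.022),(.142,.022))])
```

```text
25.2167 [0.51363002 0.26882797 0.16375242] [-3.040029   -3.02080751  9.2700482 ] [-0.90925303  1.12949602  0.04379342] 0.11481044973176148
[([290.6, 223.8], 0.85)]
dropper_bottle [([246.2, 170.0], 0.61)]
timer [([280.6, 173.2], 0.77)]
slide_box [([363.8, 163.9], 0.92)]
[162, 158, 130, 99, 90, 102, 137, 160, 165, 164, 163, 164, 163, 163, 163, 163, 163, 162, 165, 160, 131, 95, 99, 125, 138, 131, 106, 87, 84, 85, 84, 85, 84, 84, 84, 85, 84, 85, 81, 79, 80, 82, 76, 66, 68, 64, 66, 64, 66, 65, 64, 66, 63, 65, 63, 64, 63, 63, 64, 61, 63, 78, 90, 91, 84]
[[278.3, 201.2], [278.3, 214.9], [278.3, 239.1]]
```

```bash
python3 -c "
from station import job
print(job.finish_job())"
```

```text
the job is handed in; nothing more can be done
None
```

I hung the finished carrier on the drying-stand hook, then pushed the waiting carrier down in the UV unit and handed the job in with the gripper still holding it. It took about 25 s of the 72 s allowed.

- **Finished carrier:** I gripped it by its plate, lifted it straight out and lowered it onto the hook seat. Contact came at the expected height, and a picture after release showed it hanging cleanly. The network still found it at the same image position at the end.
- **Waiting carrier:** I took it from the slide stand and lowered it through the empty slot. At the end the TCP stood at z = 0.1638 m, against 0.164 m expected with the shoulder bar on the guard. Commanding about 1.5 mm more raised the vertical force from 3.6 to about 9 N with no further travel. The gripper opening and the carrier's edge in the wrist image showed no slip.
- **Bystanders:** The network found the bottle and timer within about 1 px of where they started. The slide box read about 3 px off. Nothing came near it, so I take that as detection scatter, but I did not confirm it.
- **Remaining force and limits of the check:** A sideways force of about 4 N stays on the held carrier, probably from the slot wall. I had used all 12 picture views before the insertion, so the final seating was checked by numbers only.

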